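# Turn over two die-cast housings, reject the one short of a boss, close the other

## Robot

A 6-joint arm with a two-finger parallel gripper is mounted at the origin on a cart in front of the work surface, level with it; the furniture and walls round the work are solid. World frame = base frame: x ahead of the robot, y to its left, z up, the work surface at z = 0. Lengths are in m, angles in degrees, forces in N, time in s.
With the tool pointing down it reaches from about 0.275 to 0.725 m from the base axis. Payload 15.9 kg.
Tool frame: the origin (TCP) lies between the finger pads; the fingertips stand 8 mm ahead of it and the grasp point (between the pads) lies 11 mm behind it (env.tip_extent is the distance from the TCP to the fingertips, in m); z points along the fingers, y is the line along which they close (so a half turn about z gives the same grasp; the last joint's range is limited). The gripper opens to 85 mm and grips with 20 to 120 N. Pads are 22 mm wide; open, the fingers measure 114 mm over their backs; the gripper's body (76 mm by 85 mm) begins 54 mm behind the grasp point. The pads swing forward as they close: fully open they stand 13 mm farther back than shut.
Start: joints at [75.287, 12.198, -1.971, 75.831, 0, 90], TCP at [0.127, 0.484, 0.239] pointing down, gripper open.
Joint ranges: [-170.91, 170.91], [-42.67, 98.43], [-65.05, 77.54], [-120.47, 116.71], [-90, 82.35], [-180, 180]. Speed limits (degrees/s): [108.29, 108.29, 136.94, 147.25, 180, 180].

## Interface

Orientations are given as a 3x3 rotation matrix whose columns are the frame's x, y, z axes.
In Python, from bench import env gives the robot as it stands. The module is installed in compiled form; this text tells all that it offers.
- The arm moves only by the tool move_arm, never from a script. Its argument "increments" is a list that holds one entry, the list of rows, each a list of 5 numbers: the shift along the tool's x, y, z in m, then the turn about the tool's z in degrees, then the opening, from 0 (shut) to 1 (fully open). A call has exactly 10 rows; each row shifts and turns the commanded pose from where the row before left it, along the tool's axes as they then stand; what a row does not reach is not made up. A row lasts 1/12 s, in which the tool goes at most 41.7 mm and 7.16 degrees, less where a joint would pass 70% of its speed; a pose out of reach is approached as far as the arm can. A call with a gripper value outside its range is refused whole. The fingers move at their own pace and stop on an object; "force" is the grip in N (left out, the last holds). Time passes only in rows, so rows that do not move let the fingers close, or fill a call up. It gives the time, the measured TCP pose, the force, the opening and the grip force at its end, in the units of the state.
- env.get_obs(): the state, without advancing time (a new reading comes with each control period).
- env.grab_frame(name): name is "scene" or "top" or "wrist"; returns a dict with "frame" (480x640x3 uint8, red, green, blue), "depth" (480x640 float32, m along the optical axis (not along the pixel's ray), 0 where there is no reading), "fx", "fy", "cx", "cy" (pixels), "xyz" and "attitude" of the camera in the world. Camera axes: x right, y down, z forward; pixel columns grow to the right and rows downward; lengths in m; the calibration is good to about 2 mm. The wrist camera is an equidistant fisheye: a pixel r from the principal point sees the ray r / f radians off the axis. A picture is of the moment at which its call begins.
- env.sign_off(): hands the job in; it is judged then, once.
Trained networks look in a picture, given as the dict that the camera call returned (one of the last four; its "shot" number tells which), for a name from the list of things; names that differ only in an ending like _2 or _b are one class to them, and where a whole thing is asked for, a point or a joint stands for the part that bears it (a point fixed in the world has none). Each returns a list of dicts, best first, with "confidence" (0 to 1); they miss things now and then, are a little off and sometimes report something else, mostly with a low value. They report only what shows in the picture. A call takes as long as a camera call.
- env.masks_of(picture, target): "pixels" (480x640 bool, what is visible of it) and "xy" ([column, row] in pixels, amid what is visible of it).
- env.mark_of(picture, target): "xy" ([column, row] in pixels: a listed point, or the origin of a listed thing).
The state is a dict: "time_s": time; "joint_positions": joint angles; "joint_vel": joint speeds; "tau": joint torques, N m; "eef_pos": TCP position; "tool_rot": TCP orientation; "ft_force": force on the tool from outside, world axes, zero at the start; "torque": the same for the moment, N m; "opening": finger opening in m; "gripper_force": force on a finger pad.
Only numpy, scipy, OpenCV 4.12 (cv2) and the standard library are available. Lean on these libraries where they do the work, as an engineer would, in place of code of your own. Each camera call takes 0.05 s, during which the arm holds its last target. There are 200 camera calls.

## Task

The two grey die-cast housings lie open side down: turn each one over and look inside for its two round board bosses. Set the complete one open side up, fully down between the pins of the dark assembly nest, and fit the lid on it so that it lies flush; lay the one with a missing boss flat in the red reject tray, open side up too, so that the fault shows. Leave the caliper, calculator, screwdriver and stopwatch where they lie.

Things in the scene. Friction and masses are not known exactly. Their poses are not given: they have to be found in the camera images.
- housing_a: One of two outwardly alike grey die-cast shells, 104 (x) x 60 (y) x 38 mm (z), walls 3 mm, closed face 4 mm, 0.13 to 0.25 kg. Origin: centre of the open rim; z points from the rim to the closed face: up at the start (rim on the bench), down once turned. Faces flat: it also stands steadily on a 60 x 38 mm end. Two round bosses belong inside, on x = -24 and +24 mm, y = 0.
- housing_b: The other shell, same shape, origin and axes. Bosses: 15 mm across, rising 20 mm from the inner floor, flat top with a dark screw hole 14 mm below the rim. One of the two shells lacks one boss; this shows only inside. Four 10 mm columns in the inner corners, 9 mm below the rim, are always there.
- housing_a_boss0 (a point): Top of the metal on the boss axis at x = -24 mm of housing_a: 14 mm from the rim plane along the housing's z where the boss stands, 34 mm (bare floor) where it is missing.
- housing_a_boss1 (a point): Top of the metal on the boss axis at x = +24 mm of housing_a: 14 mm from the rim plane along the housing's z where the boss stands, 34 mm (bare floor) where it is missing.
- housing_b_boss0 (a point): Top of the metal on the boss axis at x = -24 mm of housing_b: 14 mm from the rim plane along the housing's z where the boss stands, 34 mm (bare floor) where it is missing.
- housing_b_boss1 (a point): Top of the metal on the boss axis at x = +24 mm of housing_b: 14 mm from the rim plane along the housing's z where the boss stands, 34 mm (bare floor) where it is missing.
- lid: Grey lid with a white label field: plate 104 (x) x 60 (y) x 10 mm with a lip 94 x 50 x 6 mm below that drops into a housing's mouth (98 x 54 mm), 2 mm play each side, either way round. 0.12 kg, lies lip down. Origin: centre of the plate's underside (6 mm over the bench at the start, level with the rim when fitted); z up.
- nest_top (a point): Centre of the upper face, 12 mm above the bench, of the nest: dark plate 164 (x) x 116 (y) mm, fixed, z up. A housing lies along its x, either way round, between six bright 8 mm pins 13 mm tall with tapered tops, 2.5 mm play each side: at x = +-36, y = +-36.5 and x = +-58.5, y = 0 mm. The middle of the long sides is free for fingers.
- reject_tray_in (a point): Centre of the inner floor of the red reject tray, 4 mm above the bench: fixed tray 190 (x) x 140 (y) x 20 mm outside, walls 4 mm, z up.
- caliper: Vernier caliper lying behind the nest, 220 x 58 x 12 mm, loose. Leave alone.
- calculator: Pocket calculator at the near edge, 130 x 78 x 16 mm, loose. Leave alone.
- driver: Screwdriver with an orange handle at the left, 202 x 25 x 25 mm, loose. Leave alone.
- stopwatch: Round black stopwatch at the back, 66 x 60 x 19 mm, loose. Leave alone.

How it is judged:
By the outcome, as a careful person would: the job done as asked, in the order asked, and still so for the second after the job is handed in, with the robot touching nothing.
It also fails if it takes over 72 s, if anything falls off the work surface, if the arm or the gripper's body presses on something with over 40 N, if the wrist force passes 120 N, or if a joint passes its speed limit or range.

## Working session

There is one attempt and no reset: what is moved stays moved. The work goes in short steps, Python scripts to look and compute and a tool call to move; the robot and the scene stay as the last step left them, time stands still between calls to the robot, and variables do not carry over. Pictures are saved under pics/ and viewed, at most 11 in all, crops included, and the job is handed in when it is done.

Besides the shell and the picture viewer there is one more tool, called after ">>>" as name([rows], argument=value, ...), one row to a line, values as JSON. move_arm: Moves the arm, as the interface text tells. Its arguments: {"type":"object","properties":{"increments":{"type":"array","items":{"type":"array","items":{"type":"array","items":{"type":"number"}}}},"force":{"type":"number"}},"required":["increments"]}

```bash
mkdir -p pics; cat > h.py <<'E'
import numpy as np, cv2
from bench import env
def snap(n,fn=None):
    p=env.grab_frame(n)
    if fn: cv2.imwrite('pics/'+fn,p['frame'][:,:,::-1])
    return p
def world(p,u,v,z=None):
    "pixel -> world by depth (z None) or by plane height z (pinhole cams)"
    R=np.array(p['attitude']);t=np.array(p['xyz'])
    u=np.asarray(u,float);v=np.asarray(v,float)
    d=np.stack([(u-p['cx'])/p['fx'],(v-p['cy'])/p['fy'],np.ones_like(u)],-1)
    if z is None: w=(d*p['depth'][np.int_(v),np.int_(u)][...,None])@R.T+t
    else:
        r=d@R.T; w=t+r*((z-t[2])/r[...,2])[...,None]
    return w
def rect(p,m,lo,hi):
    "min-area rect of mask points in height band"
    v,u=np.nonzero(m); w=world(p,u,v); ok=(w[:,2]>lo)&(w[:,2]<hi)&(p['depth'][v,u]>0)
    w=w[ok]; r=cv2.minAreaRect(w[:,:2].astype(np.float32)*1000)
    return r,np.median(w[:,2]),len(w)
def st():
    o=env.get_obs(); print(o['time_s'],np.round(o['eef_pos'],4),np.round(o['tool_rot'],3).tolist(),np.round(o['joint_positions'],1),o['opening'],o['gripper_force'],np.round(o['ft_force'],1)); return o
E
python3 - <<'E'
from h import *
st(); print(env.tip_extent)
p=snap('top','top0.png'); print(p['xyz'],np.round(p['attitude'],3).tolist(),p['fx'])
for n in ['housing_a','lid','nest_top','reject_tray_in']:
    for k in env.mark_of(p,n)[:3]: print(n,k['confidence'],k['xy'],world(p,*k['xy']))
    if n in('nest_top','reject_tray_in'):continue
    for k in env.masks_of(p,n)[:3]: print(' mask',k['confidence'],k['xy'],rect(p,k['pixels'],.008,.06))
E
```

```text
0.0 [0.1269 0.4833 0.2388] [[-0.967, 0.254, -0.0], [0.254, 0.967, -0.001], [-0.0, -0.001, -1.0]] [75.3 12.2 -2.  75.8 -0.  90. ] 0.08563051490364326 0.0 [ 0.4  0.7 -0.2]
0.008
[0.4775013  0.02672485 1.11463516] [[-0.025, -0.997, 0.076], [-1.0, 0.026, 0.011], [-0.012, -0.076, -0.997]] 442.1826993018964
housing_a 0.63 [237.8, 219.9] [0.61461856 0.23479679 0.03419548]
housing_a 0.63 [188.2, 270.4] [0.49339151 0.35671105 0.03756684]
housing_a 0.19 [353.6, 232.3] [ 0.57861972 -0.0508893   0.01198462]
lid 0.77 [270.4, 288.1] [0.44498449 0.15915973 0.01709886]
 mask 0.81 [270.4, 289.3] (((438.6671142578125, 158.41061401367188), (59.688568115234375, 102.26622772216797), 2.6143863201141357), np.float64(0.015323242490755895), 963)
 mask 0.21 [232.3, 216.8] (((619.789306640625, 247.1434326171875), (105.41551971435547, 60.35187530517578), 76.86409759521484), np.float64(0.03724767258851469), 1088)
nest_top 0.71 [352.0, 235.4] [ 0.57099815 -0.04669825  0.01132012]
reject_tray_in 0.65 [462.5, 277.5] [ 0.45926503 -0.31895305  0.00445711]
```

View pics/top0.png

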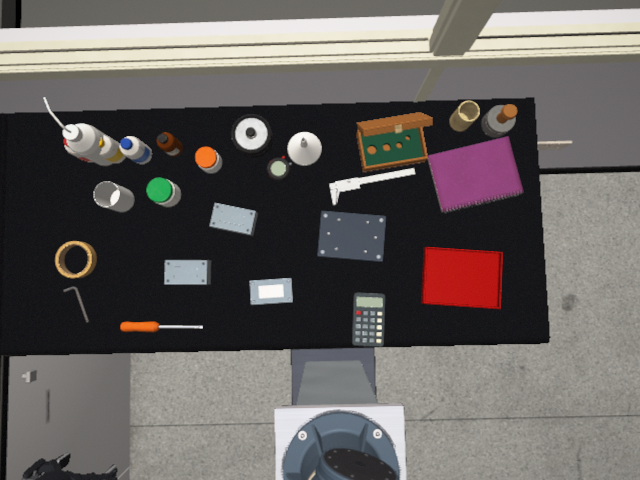

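```bash
python3 - <<'E'
from h import *
p=snap('top'); q=snap('scene','scene0.png')
v,u=np.mgrid[0:480,0:640]; W=world(p,u,v); H=W[...,2]
def box(c,lo,hi,r=.12,extra=None):
    m=(np.hypot(W[...,0]-c[0],W[...,1]-c[1])<r)&(H>lo)&(H<hi)
    if extra is not None: m&=extra
    n,l,s,_=cv2.connectedComponentsWithStats(m.astype(np.uint8)); k=1+np.argmax(s[1:,4]); m=l==k
    w=W[m]; return cv2.minAreaRect((w[:,:2]*1000).astype(np.float32)),np.round(np.median(w,0),4),m.sum()
f=p['frame'].astype(int)
print('h1',box((.62,.245),.028,.048)); print('h2',box((.49,.357),.028,.048))
print('lid',box((.44,.158),.009,.025,.09)); print('nest',box((.57,-.048),.007,.018,.125))
red=(f[...,0]>130)&(f[...,1]<60); print('tray',box((.46,-.318),-.01,.035,.15,red))
for n in ['housing_a','lid','nest_top','reject_tray_in']:
    for k in env.mark_of(q,n)[:2]: print(n,k['confidence'],k['xy'],world(q,*k['xy']))
E
```

```text
h1 (((619.7445068359375, 247.23599243164062), (105.22624206542969, 60.203330993652344), 77.08540344238281), array([0.6192, 0.2458, 0.0374]), np.int64(1037))
h2 (((490.98651123046875, 363.12872314453125), (105.9480972290039, 56.25077438354492), 88.62225341796875), array([0.4909, 0.3619, 0.0374]), np.int64(1032))
lid (((438.7271728515625, 157.62709045410156), (59.84492874145508, 103.5788803100586), 2.3249969482421875), array([0.4387, 0.1578, 0.0154]), np.int64(1014))
nest (((571.3447875976562, -46.471038818359375), (164.20726013183594, 116.33244323730469), 83.66995239257812), array([ 0.5708, -0.0465,  0.0114]), np.int64(2918))
tray (((460.36016845703125, -315.271484375), (190.7584991455078, 139.27122497558594), 84.45524597167969), array([ 0.4598, -0.3171,  0.0038]), np.int64(4302))
housing_a 0.73 [306.4, 208.7] [0.59668478 0.20495633 0.03908921]
housing_a 0.59 [250.4, 207.9] [0.46974054 0.31256557 0.02944211]
lid 0.89 [271.6, 245.8] [0.43973462 0.1394898  0.01598609]
lid 0.17 [292.5, 313.8] [ 0.35655313 -0.09549123  0.0147467 ]
nest_top 0.67 [353.2, 264.7] [ 0.57792749 -0.03933666  0.01044628]
reject_tray_in 0.61 [393.3, 361.1] [ 0.4645437  -0.31447235  0.00301901]
reject_tray_in 0.39 [268.0, 243.9] [0.43631541 0.15294748 0.01508181]
```

View pics/scene0.png

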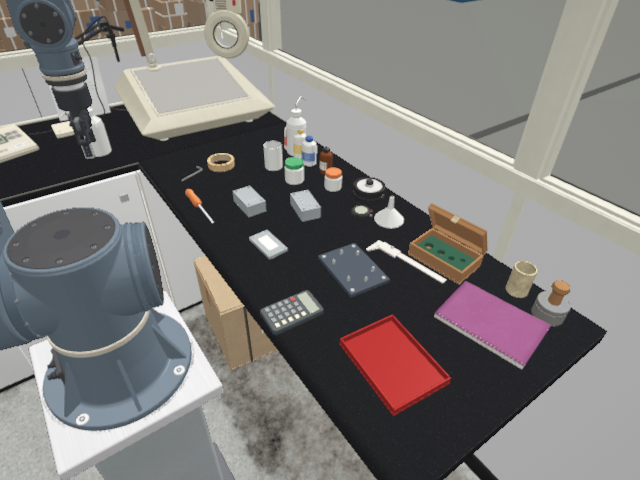

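```bash
cat >> h.py <<'E'
def plan(*segs,start=None):
    "segs: (x,y,z,yaw_of_tool_y_deg,n); prints constant row (tool shift m, turn deg) per segment"
    if start is None:
        o=env.get_obs(); P=np.array(o['eef_pos']); R=np.array(o['tool_rot']); yaw=np.degrees(np.arctan2(R[1,1],R[0,1]))
    else: P=np.array(start[:3],float); yaw=start[3]
    for x,y,z,ty,n in segs:
        dt=round(-((ty-yaw+90)%180-90)/n,2)   # half-turn symmetric
        if abs(dt*n)>89: print('check turn')
        B=np.zeros((2,2))
        for k in range(n):
            a=np.radians(yaw-dt*k); c,s=np.cos(a),np.sin(a)
            B+=np.array([[-s,c],[c,s]])     # tool x=(-s,c), tool y=(c,s), z down
        sh=np.linalg.solve(B,np.array([x,y])-P[:2]); row=np.round([sh[0],sh[1],(P[2]-z)/n],4)
        print(n,'x',row.tolist(),dt,'|step mm %.1f'%(1000*np.linalg.norm(row)))
        P=np.array([*(P[:2]+B@row[:2]),P[2]-n*row[2]]); yaw-=dt*n
E
python3 - <<'E'
from h import *
o=env.get_obs();R=np.array(o['tool_rot']);a=np.arctan2(R[1,1],R[0,1]);print(np.cross(R[:,1],[0,0,-1]),R[:,0])
plan((.490,.3185,.13,4.3,10),(.490,.3185,.012,-1.4,8))
E
```

```text
[-0.96721203  0.25397027  0.        ] [-9.67212025e-01  2.53970269e-01  4.67462208e-05]
10 x [-0.0394, 0.0161, 0.0109] 7.1 |step mm 43.9
8 x [0.0, -0.0, 0.0148] 0.71 |step mm 14.8
```

```bash
python3 - <<'E'
from h import *
plan((.490,.3185,.10,-1.4,13),(.490,.3185,.012,-1.4,7))
E
```

```text
13 x [-0.0298, 0.0143, 0.0107] 5.9 |step mm 34.7
7 x [0.0, 0.0, 0.0126] -0.0 |step mm 12.6
```

>>> move_arm([
  [[-0.0298,0.0143,0.0107,5.9,1],[-0.0298,0.0143,0.0107,5.9,1],[-0.0298,0.0143,0.0107,5.9,1],[-0.0298,0.0143,0.0107,5.9,1],[-0.0298,0.0143,0.0107,5.9,1],[-0.0298,0.0143,0.0107,5.9,1],[-0.0298,0.0143,0.0107,5.9,1],[-0.0298,0.0143,0.0107,5.9,1],[-0.0298,0.0143,0.0107,5.9,1],[-0.0298,0.0143,0.0107,5.9,1]],
], force=20)

```text
time_s: 1.48
eef_pos: [0.433, 0.3976, 0.1316]
tool_rot: [[-0.276, 0.961, 0.0], [0.961, 0.276, 0.0], [0.0, 0.0, -1.0]]
ft_force: [0.5, 0.5, 0.6]
opening: 0.0854
gripper_force: 0.0
```

>>> move_arm([
  [[-0.0298,0.0143,0.0107,5.9,1],[-0.0298,0.0143,0.0107,5.9,1],[-0.0298,0.0143,0.0107,5.9,1],[0,0,0,0,1],[0,0,0.0126,0,1],[0,0,0.0126,0,1],[0,0,0.0126,0,1],[0,0,0.0126,0,1],[0,0,0.0126,0,1],[0,0,0.0126,0,1]],
])

```text
time_s: 2.32
eef_pos: [0.4896, 0.3187, 0.0241]
tool_rot: [[0.024, 1.0, 0.0], [1.0, -0.024, 0.0], [0.0, 0.0, -1.0]]
ft_force: [0.5, -0.4, -0.7]
opening: 0.0851
gripper_force: 0.0
```

```bash
python3 - <<'E'
from h import *
st(); p=snap('wrist','w1.png'); print(p['xyz'],np.round(p['attitude'],3).tolist(),p['fx'],p['cx'],p['cy'])
plan((.490,.3185,.012,-1.4,1))
E
```

```text
2.3167 [0.4896 0.3187 0.0241] [[0.024, 1.0, 0.0], [1.0, -0.024, 0.0], [0.0, 0.0, -1.0]] [ 33.1  29.2  -9.9  50.9   0.  124.4] 0.08509259453467694 0.0 [ 0.5 -0.4 -0.7]
[0.49259996 0.39735552 0.15889084] [[1.0, -0.023, -0.008], [-0.024, -0.952, -0.306], [-0.001, 0.306, -0.952]] 371.64829954431775 319.3346110534871 237.18274293347102
1 x [0.0006, 0.0015, 0.0097] 0.02 |step mm 9.8
```

View pics/w1.png

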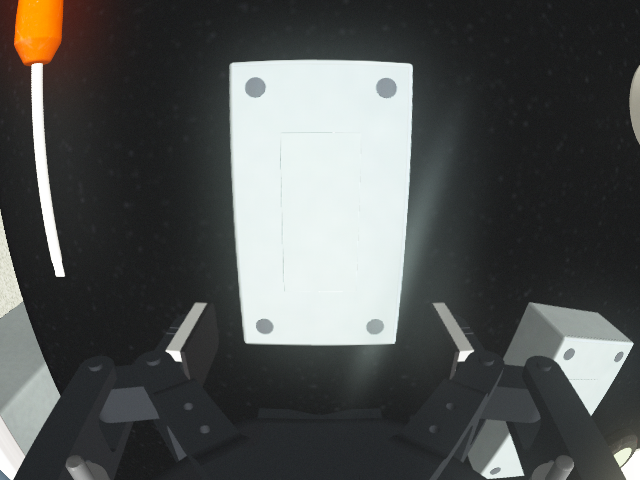

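>>> move_arm([
  [[0.0006,0.0015,0.0055,0,1],[0,0,0.0055,0,1],[0,0,0,0,0.68],[0,0,0,0,0.68],[0,0,0,0,0.68],[0,0,0,0,0.68],[0,0,0,0,0.68],[0,0,0,0,0.68],[0,0,0,0,0.68],[0,0,0,0,0.68]],
], force=20)

```text
time_s: 3.2
eef_pos: [0.4914, 0.3192, 0.0141]
tool_rot: [[0.025, 1.0, 0.001], [1.0, -0.025, 0.0], [0.0, 0.001, -1.0]]
ft_force: [-1.8, -0.2, 6.2]
opening: 0.0597
gripper_force: 22.6
```

>>> move_arm([
  [[0,0,-0.01,0,0.68],[0,0,-0.01,0,0.68],[0,0,-0.01,0,0.68],[0,0,-0.01,0,0.68],[0,0,-0.01,0,0.68],[0,0,-0.01,0,0.68],[0,0,-0.01,0,0.68],[0,0,-0.01,0,0.68],[0,0,-0.01,0,0.68],[0,0,-0.01,0,0.68]],
])

```text
time_s: 4.03
eef_pos: [0.4911, 0.319, 0.1146]
tool_rot: [[0.025, 1.0, -0.0], [1.0, -0.025, -0.0], [-0.0, -0.0, -1.0]]
ft_force: [0.3, -0.2, -2.4]
opening: 0.0599
gripper_force: 22.8
```

```bash
python3 - <<'E'
from h import *
st(); p=snap('wrist'); q=snap('scene'); 
a=cv2.resize(p['frame'],(480,360)); b=cv2.resize(q['frame'][80:300,100:420],(320,360))[:, :]
b=cv2.resize(q['frame'][120:280,150:350],(320,360))
cv2.imwrite('pics/c2.png',np.hstack([a,b])[:,:,::-1])
E
```

```text
4.0333 [0.4911 0.319  0.1146] [[0.025, 1.0, -0.0], [1.0, -0.025, -0.0], [-0.0, -0.0, -1.0]] [ 33.   25.1  -2.3  62.6   0.  124.4] 0.05988594277815165 22.78340756893158 [ 0.3 -0.2 -2.4]
```

View pics/c2.png

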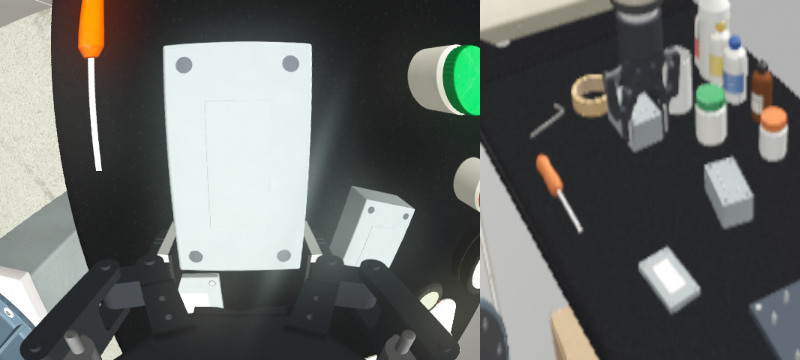

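>>> move_arm([
  [[0,0,0.012,0,0.68],[0,0,0.012,0,0.68],[0,0,0.012,0,0.68],[0,0,0.012,0,0.68],[0,0,0.012,0,0.68],[0,0,0,0,0.69],[0,0,0,0,0.695],[0,0,0,0,0.7],[0,0,0,0,0.7],[0,0,0,0,0.7]],
])

```text
time_s: 4.97
eef_pos: [0.4916, 0.3193, 0.0543]
tool_rot: [[0.025, 1.0, 0.001], [1.0, -0.025, 0.001], [0.001, 0.001, -1.0]]
ft_force: [0.4, -0.5, -1.7]
opening: 0.0599
gripper_force: 13.3
```

```bash
cat >> h.py <<'E'
def held(name=None):
    "where the housing shows in the wrist depth: world point cloud summary"
    p=snap('wrist',name); R=np.array(p['attitude']);t=np.array(p['xyz'])
    v,u=np.mgrid[0:480,0:640]; dx,dy=u-p['cx'],v-p['cy']; r=np.hypot(dx,dy)+1e-9; th=r/p['fx']
    k=np.tan(np.clip(th,0,1.4))/r; d=np.stack([dx*k,dy*k,np.ones_like(k)],-1)
    return p,(d*p['depth'][...,None])@R.T+t
E
python3 - <<'E'
from h import *
st(); p,W=held()
for v in range(40,360,40): print(v,np.round(W[v,320],3))
E
```

```text
4.9667 [0.4916 0.3193 0.0543] [[0.025, 1.0, 0.001], [1.0, -0.025, 0.001], [0.001, 0.001, -1.0]] [ 33.   27.7  -7.4  54.8  -0.  124.4] 0.0599300177272662 13.291600495576859 [ 0.4 -0.5 -1.7]
40 [ 0.496  0.44  -0.   ]
80 [0.495 0.41  0.078]
120 [0.495 0.398 0.079]
160 [0.494 0.386 0.078]
200 [0.494 0.374 0.079]
240 [0.494 0.361 0.078]
280 [0.494 0.348 0.078]
320 [0.493 0.333 0.078]
```

>>> move_arm([
  [[0,0,0,0,0.703],[0,0,0,0,0.703],[0,0,0,0,0.703],[0,0,0,0,0.703],[0,0,0,0,0.703],[0,0,0,0,0.703],[0,0,0,0,0.703],[0,0,0,0,0.703],[0,0,0,0,0.703],[0,0,0,0,0.703]],
])

```text
time_s: 5.85
eef_pos: [0.4912, 0.319, 0.0536]
tool_rot: [[0.025, 1.0, 0.0], [1.0, -0.025, -0.0], [-0.0, 0.0, -1.0]]
ft_force: [0.3, -1.7, 0.6]
opening: 0.06
gripper_force: 4.3
```

```bash
python3 - <<'E'
from h import *
st(); p,W=held()
for v in range(40,360,60): print(v,np.round(W[v,320],3))
E
```

```text
5.85 [0.4912 0.319  0.0536] [[0.025, 1.0, 0.0], [1.0, -0.025, -0.0], [-0.0, 0.0, -1.0]] [ 33.   27.8  -7.5  54.8  -0.  124.4] 0.05996243901555825 4.312448725104332 [ 0.3 -1.7  0.6]
40 [0.495 0.44  0.001]
100 [0.495 0.406 0.04 ]
160 [0.494 0.383 0.048]
220 [0.494 0.363 0.059]
280 [0.493 0.342 0.066]
340 [0.493 0.323 0.076]
```

>>> move_arm([
  [[0.0075,0,-0.0087,0,0.703],[0.0084,0,-0.0077,0,0.703],[0.0093,0,-0.0067,0,0.703],[0.0101,0,-0.0057,0,0.703],[0.0106,0,-0.0044,0,0.703],[0.011,0,-0.0031,0,0.703],[0.0113,0,-0.0019,0,0.703],[0.0115,0,-0.0005,0,0.703],[0.0115,0,0.0008,0,0.703],[0.0113,0,0.0022,0,0.703]],
])

```text
time_s: 6.73
eef_pos: [0.4937, 0.423, 0.0901]
tool_rot: [[0.024, 1.0, 0.001], [1.0, -0.024, 0.001], [0.001, 0.001, -1.0]]
ft_force: [-2.1, 0.1, 0.4]
opening: 0.0601
gripper_force: 2.0
```

```bash
python3 - <<'E'
from h import *
st(); p,W=held()
for v in range(100,400,30): print(v,np.round(W[v,320],3))
q=snap('scene'); 
a=cv2.resize(p['frame'],(480,360)); b=cv2.resize(q['frame'][100:260,150:350],(320,360))
cv2.imwrite('pics/c3.png',np.hstack([a,b])[:,:,::-1])
E
```

```text
6.7333 [0.4937 0.423  0.0901] [[0.024, 1.0, 0.001], [1.0, -0.024, 0.001], [0.001, 0.001, -1.0]] [ 40.6  33.4   7.4  64.    0.  132. ] 0.0601264277626141 1.9833443686366081 [-2.1  0.1  0.4]
100 [0.497 0.515 0.   ]
130 [ 0.497  0.497 -0.   ]
160 [ 0.497  0.479 -0.001]
190 [0.496 0.46  0.001]
220 [0.496 0.441 0.   ]
250 [0.495 0.438 0.047]
280 [0.495 0.437 0.082]
310 [0.495 0.435 0.105]
340 [0.495 0.422 0.105]
370 [0.495 0.407 0.105]
```

View pics/c3.png

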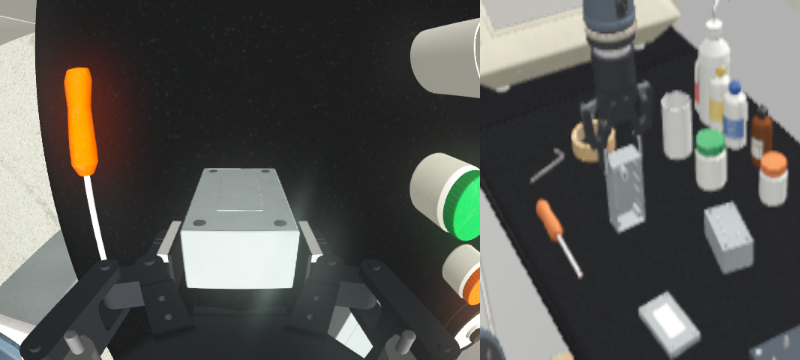

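>>> move_arm([
  [[0,0,0,0,0.77],[0,0,0,0,0.77],[-0.0045,-0.001,0.004,0,0.77],[-0.0045,0,0.004,0,0.77],[0,0,0,0,0.68],[0,0,0,0,0.68],[0,0,0,0,0.68],[0,0,0,0,0.68],[0,0,-0.008,0,0.68],[0,0,-0.008,0,0.68]],
])

```text
time_s: 7.67
eef_pos: [0.4922, 0.4124, 0.0977]
tool_rot: [[0.025, 1.0, -0.001], [1.0, -0.025, -0.001], [-0.001, -0.001, -1.0]]
ft_force: [0.1, 0.2, -2.0]
opening: 0.0595
gripper_force: 22.5
```

>>> move_arm([
  [[-0.01,0,0,0,0.68],[-0.02,0,0,0,0.68],[-0.025,0,0,0,0.68],[-0.025,0,0,0,0.68],[-0.025,0,0,0,0.68],[-0.02,0,0,0,0.68],[-0.01,0,0,0,0.68],[0,0,0.007,0,0.68],[0,0,0.007,0,0.68],[0,0,0,0,0.68]],
])

```text
time_s: 8.5
eef_pos: [0.4886, 0.2778, 0.0818]
tool_rot: [[0.024, 1.0, -0.001], [1.0, -0.024, -0.001], [-0.001, -0.001, -1.0]]
ft_force: [-0.2, -0.2, -3.3]
opening: 0.0599
gripper_force: 22.5
```

```bash
python3 - <<'E'
from h import *
st(); p,W=held()
for v in range(220,400,30): print(v,np.round(W[v,320],3))
E
```

```text
8.5 [0.4886 0.2778 0.0818] [[0.024, 1.0, -0.001], [1.0, -0.024, -0.001], [-0.001, -0.001, -1.0]] [ 29.6  23.9  -9.1  57.1   0.  121. ] 0.059920123799384106 22.495898008346558 [-0.2 -0.2 -3.3]
220 [0.491 0.307 0.033]
250 [0.491 0.307 0.079]
280 [0.491 0.306 0.106]
310 [0.49  0.295 0.106]
340 [0.49  0.282 0.105]
370 [0.488 0.186 0.001]
```

>>> move_arm([
  [[0,0,0,0,0.7],[0,0,0,0,0.703],[0,0,0,0,0.703],[0.0112,0,-0.0027,0,0.703],[0.0114,0,-0.0014,0,0.703],[0.0115,0,0,0,0.703],[0.0115,0,0.0013,0,0.703],[0.0111,0,0.0027,0,0.703],[0.0108,0,0.0041,0,0.703],[0.0102,0,0.0052,0,0.703]],
])

```text
time_s: 9.38
eef_pos: [0.4911, 0.3568, 0.0737]
tool_rot: [[0.024, 1.0, 0.0], [1.0, -0.024, 0.0], [0.0, 0.0, -1.0]]
ft_force: [-0.4, 0.5, 0.9]
opening: 0.0599
gripper_force: 0.1
```

```bash
python3 - <<'E'
from h import *
st(); p,W=held('w4.png')
for v in range(190,400,20): print(v,np.round(W[v,320],3))
E
```

```text
9.3833 [0.4911 0.3568 0.0737] [[0.024, 1.0, 0.0], [1.0, -0.024, 0.0], [0.0, 0.0, -1.0]] [ 36.   29.1  -2.1  58.7  -0.  127.4] 0.0599307024940253 0.11923590791411698 [-0.4  0.5  0.9]
190 [0.493 0.397 0.001]
210 [0.493 0.385 0.   ]
230 [0.493 0.373 0.   ]
250 [0.493 0.385 0.067]
270 [0.493 0.379 0.074]
290 [0.493 0.374 0.082]
310 [0.493 0.369 0.089]
330 [0.491 0.311 0.01 ]
350 [0.491 0.297 0.013]
370 [0.491 0.291 0.025]
390 [0.49  0.252 0.   ]
```

>>> move_arm([
  [[0.0096,0,0.0065,0,0.702],[0.0086,0,0.0076,0,0.702],[0.0078,0,0.0085,0,0.702],[0.0066,0,0.0094,0,0.702],[0.0055,0,0.0101,0,0.702],[0.0042,0,0.0105,0,0.702],[0,0,0,0,0.702],[0,0,0,0,0.75],[0,0,0,0,1],[0,0,0,0,1]],
])

```text
time_s: 10.27
eef_pos: [0.4923, 0.3974, 0.022]
tool_rot: [[0.025, 1.0, 0.0], [1.0, -0.025, 0.0], [0.0, 0.0, -1.0]]
ft_force: [0.6, -0.1, 0.5]
opening: 0.0847
gripper_force: 0.0
```

>>> move_arm([
  [[0,0,-0.02,0,1],[0,0,-0.03,0,1],[0,0,-0.03,0,1],[0,0,-0.04,0,1],[0.03,0.03,-0.02,0,1],[0.03,0.03,0,0,1],[0.03,0.02,0,0,1],[0,0,0,0,1],[0,0,0,0,1],[0,0,0,0,1]],
])

```text
time_s: 11.1
eef_pos: [0.5565, 0.4664, 0.1563]
tool_rot: [[0.025, 1.0, -0.0], [1.0, -0.025, -0.0], [-0.0, -0.0, -1.0]]
ft_force: [0.1, -0.8, 1.1]
opening: 0.0854
gripper_force: 0.0
```

```bash
cat >> h.py <<'E'
def topbox(c,lo,hi,r=.1,p=None):
    p=p or snap('top'); v,u=np.mgrid[0:480,0:640]; W=world(p,u,v); H=W[...,2]
    m=(np.hypot(W[...,0]-c[0],W[...,1]-c[1])<r)&(H>lo)&(H<hi)
    n,l,s,_=cv2.connectedComponentsWithStats(m.astype(np.uint8)); k=1+np.argmax(s[1:,4]); w=W[l==k]
    (cx,cy),(a,b),t=cv2.minAreaRect((w[:,:2]*1000).astype(np.float32))
    yaw=t if a>b else t+90
    print('center %.1f %.1f size %.1f %.1f longyaw %.1f z %.1f'%(cx,cy,a,b,yaw,1000*np.median(w[:,2])))
    return p,W,(cx/1000,cy/1000,yaw)
def inside(p,W,c):
    "heights at boss sites, median within 5 mm"
    a=np.radians(c[2]); d=np.array([np.cos(a),np.sin(a)])
    for s in(-.024,0,.024):
        q=np.array(c[:2])+s*d; m=np.hypot(W[...,0]-q[0],W[...,1]-q[1])<.006
        print(s,np.round(q,3),'h mm',np.round(1000*W[m][:,2],0))
E
python3 - <<'E'
from h import *
st(); p,W,c=topbox((.49,.35),.028,.048); inside(p,W,c)
a=p['frame'][220:320,130:270]; b=snap('scene')['frame'][150:250,190:330]
cv2.imwrite('pics/c5.png',cv2.resize(np.hstack([a,b]),(784,280),interpolation=cv2.INTER_CUBIC)[:,:,::-1])
E
```

```text
11.1 [0.5565 0.4664 0.1563] [[0.025, 1.0, -0.0], [1.0, -0.025, -0.0], [-0.0, -0.0, -1.0]] [ 40.   42.4  33.   80.6  -0.  131.4] 0.08539520839632635 0.0 [ 0.1 -0.8  1.1]
center 490.7 352.7 size 105.6 56.2 longyaw 88.6 z 35.8
-0.024 [0.49  0.329] h mm [624. 621. 618. 616. 615. 613. 611. 610. 608. 607. 630. 627. 628. 626.
 625. 624. 622. 621. 621. 619. 617. 615. 616. 612. 612. 609. 609. 605.
 605. 601. 599. 598. 597. 592. 590. 587. 630. 628. 628. 627. 628. 625.
 625. 625. 622. 622. 620. 619. 617. 617. 616. 614. 612. 610. 607. 605.
 605. 603. 599. 596. 595. 590. 591. 586. 634. 632. 631. 632. 630. 628.
 628. 627. 628. 626. 625. 624. 624. 622. 622. 620. 618. 618. 617. 615.
 612. 611. 608. 608. 605. 603. 599. 596. 593. 591. 586. 635. 634. 634.
 632. 633. 631. 631. 630. 631. 628. 627. 625. 626. 626. 624. 622. 622.
 620. 620. 617. 616. 616. 612. 612. 610. 607. 605. 604. 594. 590. 585.
 637. 635. 635. 633. 631. 634. 631. 633. 629. 628. 627. 627. 626. 625.
 624. 624. 620. 621. 620. 617. 616. 580. 635. 637. 636. 636. 636. 635.
 632. 633. 632. 630. 630. 629. 630. 627. 625. 624. 624. 623. 622. 620
[... 463 characters left out ...]
7. 647. 646. 647. 646. 646. 646. 644. 643. 644.
 642. 648. 647. 646. 647. 647. 648. 647. 645. 644. 644. 644. 645. 644.
 642. 641. 648. 650. 648. 648. 648. 648. 646. 646. 646. 645. 645. 645.
 650. 649. 651. 649. 648. 649. 649. 646. 647. 645. 646. 646. 645. 643.
 650. 649. 649. 649. 649. 648. 647. 649. 649. 648. 645. 645. 645. 644.
   4.   2.   3. 650. 649. 650. 649. 650. 649. 650. 646. 649. 646. 648.
 647. 646.   4.   3.   5.   4.   4. 651. 651. 649. 650. 648. 649. 649.
 646. 649. 647. 647. 646.   6.   1.   6.   0.   3. 651. 650. 651. 650.
 649. 650. 648. 650.   5.   2.   4. 650. 651. 651. 650.]
0.024 [0.491 0.377] h mm [27. 22. 24. 21. 24. 22. 23. 26. 23.  9. 25. 27. 28. 24. 24. 24. 21. 22.]
```

View pics/c5.png

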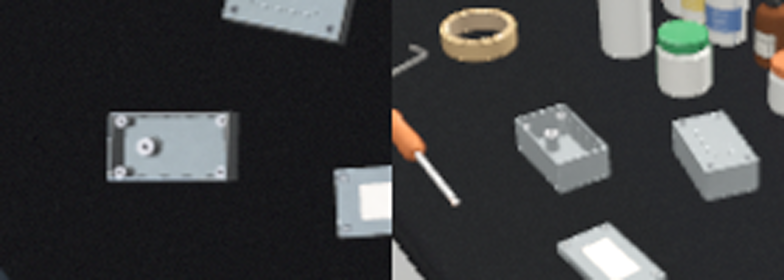

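```bash
python3 - <<'E'
from h import *
p,W,c=topbox((.62,.247),.028,.048)
a=np.radians(77.1); d=np.array([np.cos(a),np.sin(a)]); g=np.array([.6197,.247])-.043*d; print(g)
plan((*g,.15,-12.9,9),(*g,.014,-12.9,6))
E
```

```text
center 619.8 247.2 size 104.8 60.3 longyaw 76.8 z 37.4
[0.61010025 0.20508527]
9 x [-0.0282, 0.0092, 0.0008] 1.27 |step mm 29.7
6 x [0.0, 0.0001, 0.0227] 0.01 |step mm 22.7
```

>>> move_arm([
  [[-0.0282,0.0092,0.0008,1.27,1],[-0.0282,0.0092,0.0008,1.27,1],[-0.0282,0.0092,0.0008,1.27,1],[-0.0282,0.0092,0.0008,1.27,1],[-0.0282,0.0092,0.0008,1.27,1],[-0.0282,0.0092,0.0008,1.27,1],[-0.0282,0.0092,0.0008,1.27,1],[-0.0282,0.0092,0.0008,1.27,1],[-0.0282,0.0092,0.0008,1.27,1],[0,0,0.01,0,1]],
])

```text
time_s: 12.08
eef_pos: [0.611, 0.2009, 0.1417]
tool_rot: [[0.228, 0.974, 0.003], [0.974, -0.228, -0.0], [0.0, 0.003, -1.0]]
ft_force: [-0.0, -0.4, 0.6]
opening: 0.0856
gripper_force: 0.0
```

```bash
python3 - <<'E'
from h import *
st(); plan((.6101,.2051,.014,-12.9,1))
E
```

```text
12.0833 [0.611  0.2009 0.1417] [[0.228, 0.974, 0.003], [0.974, -0.228, -0.0], [0.0, 0.003, -1.0]] [ 1.820e+01  3.090e+01  1.100e+01  6.990e+01 -1.000e-01  1.214e+02] 0.085637147964962 0.0 [-0.  -0.4  0.6]
1 x [0.0039, -0.0018, 0.1277] -0.26 |step mm 127.8
```

>>> move_arm([
  [[0,0,0.028,0,1],[0,0,0.03,0,1],[0,0,0.03,0,1],[0,0,0.022,0,1],[0,0,0.01,0,1],[0,0,0.005,0,1],[0,0,0,0,0.68],[0,0,0,0,0.68],[0,0,0,0,0.68],[0,0,0,0,0.68]],
])

```text
time_s: 12.92
eef_pos: [0.6111, 0.2062, 0.016]
tool_rot: [[0.222, 0.975, 0.002], [0.975, -0.222, 0.001], [0.001, 0.002, -1.0]]
ft_force: [-2.2, -1.0, 8.5]
opening: 0.0598
gripper_force: 22.9
```

>>> move_arm([
  [[0,0,0,0,0.68],[0,0,-0.015,0,0.68],[0,0,-0.015,0,0.68],[0,-0.0125,-0.015,0,0.68],[0,-0.0125,0,0,0.68],[0,-0.0125,0,0,0.68],[0,-0.0125,0.0087,0,0.68],[0,0,0,0,0.69],[0,0,0,0,0.7],[0,0,0,0,0.703]],
])

```text
time_s: 13.75
eef_pos: [0.5624, 0.217, 0.0513]
tool_rot: [[0.222, 0.975, 0.001], [0.975, -0.222, 0.0], [0.001, 0.001, -1.0]]
ft_force: [-0.4, 1.3, -1.8]
opening: 0.0601
gripper_force: 3.6
```

>>> move_arm([
  [[0,0,0,0,0.703],[0,0,0,0,0.703],[0,0,0,0,0.703],[0,0,0,0,0.703],[0,0,0,0,0.703],[0,0,0,0,0.703],[0,0,0,0,0.703],[0,0,0,0,0.703],[0,0,0,0,0.703],[0,0,0,0,0.703]],
])

```text
time_s: 14.58
eef_pos: [0.5615, 0.2169, 0.0505]
tool_rot: [[0.222, 0.975, 0.0], [0.975, -0.222, -0.0], [-0.0, 0.0, -1.0]]
ft_force: [0.8, -1.0, -0.5]
opening: 0.0603
gripper_force: 3.1
```

```bash
python3 - <<'E'
from h import *
st(); p,W=held()
for v in range(40,360,40): print(v,np.round(W[v,320],3))
E
```

```text
14.5833 [0.5615 0.2169 0.0505] [[0.222, 0.975, 0.0], [0.975, -0.222, -0.0], [-0.0, 0.0, -1.0]] [ 21.1  29.7  -4.9  55.5  -0.  124. ] 0.06034265550999072 3.101399950683117 [ 0.8 -1.  -0.5]
40 [ 0.589  0.334 -0.001]
80 [0.585 0.314 0.002]
120 [0.58  0.294 0.042]
160 [0.577 0.28  0.048]
200 [0.574 0.266 0.053]
240 [0.571 0.253 0.058]
280 [0.568 0.239 0.062]
320 [0.565 0.225 0.067]
```

>>> move_arm([
  [[0.0075,0,-0.0084,0,0.703],[0.0085,0,-0.0075,0,0.703],[0.0092,0,-0.0065,0,0.703],[0.01,0,-0.0053,0,0.703],[0.0105,0,-0.0042,0,0.703],[0.011,0,-0.003,0,0.703],[0.0112,0,-0.0016,0,0.703],[0.0113,0,-0.0004,0,0.703],[0.0112,0,0.001,0,0.703],[0.0111,0,0.0022,0,0.703]],
])

```text
time_s: 15.47
eef_pos: [0.5843, 0.3172, 0.0848]
tool_rot: [[0.222, 0.975, 0.001], [0.975, -0.222, 0.0], [0.001, 0.0, -1.0]]
ft_force: [-0.4, -0.1, 0.5]
opening: 0.0597
gripper_force: 0.0
```

```bash
python3 - <<'E'
from h import *
o=st(); p,W=held(); ax=np.array([.222,.975,0])
for v in range(220,420,20): print(v,'along %.4f z %.4f'%((W[v,320]-o['eef_pos'])@ax,W[v,320,2]))
E
```

```text
15.4667 [0.5843 0.3172 0.0848] [[0.222, 0.975, 0.001], [0.975, -0.222, 0.0], [0.001, 0.0, -1.0]] [ 28.5  35.3  10.   64.7   0.  131.3] 0.05969098648765324 0.0 [-0.4 -0.1  0.5]
220 along 0.0195 z -0.0002
240 along 0.0064 z -0.0006
260 along -0.0065 z 0.0007
280 along -0.0205 z 0.0003
300 along -0.0206 z 0.0281
320 along -0.0279 z 0.0387
340 along -0.0421 z 0.0378
360 along -0.0562 z 0.0385
380 along -0.0718 z 0.0387
400 along -0.0882 z 0.0397
```

>>> move_arm([
  [[-0.01,0,0,0,1],[-0.02,0,0,0,1],[-0.025,0,0,0,1],[-0.025,0,0,0,1],[-0.02,0,0,0,1],[-0.0126,0,0,0,1],[0,0,0.01,0,1],[0,0,0.01,0,1],[0,0,0,0,1],[0,0,0,0,1]],
])

```text
time_s: 16.35
eef_pos: [0.5584, 0.2067, 0.0631]
tool_rot: [[0.222, 0.975, -0.002], [0.975, -0.222, -0.0], [-0.001, -0.002, -1.0]]
ft_force: [0.5, -0.5, -0.3]
opening: 0.0852
gripper_force: 0.0
```

```bash
cat >> h.py <<'E'
def wtop(lo=.03,hi=.045,r=.12):
    "rect of a raised face in the wrist cloud; centre also in tool axes (mm)"
    o=env.get_obs(); p,W=held(); P=np.array(o['eef_pos'])
    m=(W[...,2]>lo)&(W[...,2]<hi)&(np.hypot(W[...,0]-P[0],W[...,1]-P[1])<r)&(p['depth']>0)
    n,l,s,_=cv2.connectedComponentsWithStats(m.astype(np.uint8)); w=W[l==1+np.argmax(s[1:,4])]
    (cx,cy),(a,b),t=cv2.minAreaRect((w[:,:2]*1000).astype(np.float32)); yaw=t if a>b else t+90
    e=(np.array([cx/1000,cy/1000,P[2]])-P)@np.array(o['tool_rot'])
    print('wrist: c %.1f %.1f size %.1f %.1f longyaw %.1f z %.1f | tool xy mm'%(cx,cy,a,b,yaw,1000*np.median(w[:,2])),np.round(1000*e[:2],1))
    return o,p,W
E
python3 - <<'E'
from h import *
st(); wtop()
E
```

```text
16.35 [0.5584 0.2067 0.0631] [[0.222, 0.975, -0.002], [0.975, -0.222, -0.0], [-0.001, -0.002, -1.0]] [ 20.3  28.4  -4.9  56.8   0.  123.1] 0.08516656330755819 0.0 [ 0.5 -0.5 -0.3]
wrist: c 568.6 246.2 size 104.3 60.7 longyaw 77.2 z 38.3 | tool xy mm [40.7  1.2]
```

>>> move_arm([
  [[0,0.0012,0.02,0,1],[0,0,0.02,0,1],[0,0,0.008,0,1],[0,0,0.003,0,0.68],[0,0,0,0,0.68],[0,0,0,0,0.68],[0,0,0,0,0.68],[0,0,-0.012,0,0.68],[0,0,-0.012,0,0.68],[0,0,-0.012,0,0.68]],
])

```text
time_s: 17.23
eef_pos: [0.5603, 0.2059, 0.0504]
tool_rot: [[0.222, 0.975, 0.0], [0.975, -0.222, 0.0], [0.0, 0.0, -1.0]]
ft_force: [0.6, 0.3, -2.2]
opening: 0.0598
gripper_force: 22.8
```

>>> move_arm([
  [[0,0,0,0,0.69],[0,0,0,0,0.7],[0,0,0,0,0.7025],[0,0,0,0,0.7025],[0,0,0,0,0.7025],[0,0,0,0,0.7025],[0,0,0,0,0.7025],[0,0,0,0,0.701],[0,0,0,0,0.701],[0,0,0,0,0.701]],
])

```text
time_s: 18.07
eef_pos: [0.5601, 0.2058, 0.0491]
tool_rot: [[0.222, 0.975, -0.0], [0.975, -0.222, -0.0], [-0.0, -0.0, -1.0]]
ft_force: [0.4, -0.4, -2.3]
opening: 0.0599
gripper_force: 5.8
```

```bash
python3 - <<'E'
from h import *
o=st(); p,W=held(); ax=np.array([.222,.975,0])
for v in range(60,360,40): print(v,'along %.4f z %.4f'%((W[v,320]-o['eef_pos'])@ax,W[v,320,2]))
E
```

```text
18.0667 [0.5601 0.2058 0.0491] [[0.222, 0.975, -0.0], [0.975, -0.222, -0.0], [-0.0, -0.0, -1.0]] [ 20.2  29.2  -5.9  55.   -0.  123. ] 0.05989761758210607 5.828113406896591 [ 0.4 -0.4 -2.3]
60 along 0.1098 z -0.0001
100 along 0.0875 z 0.0369
140 along 0.0719 z 0.0420
180 along 0.0577 z 0.0494
220 along 0.0441 z 0.0552
260 along 0.0302 z 0.0591
300 along 0.0174 z 0.0656
340 along 0.0038 z 0.0711
```

>>> move_arm([
  [[0.0074,0,-0.0081,0,0.7015],[0.0083,0,-0.0072,0,0.7015],[0.0092,0,-0.0063,0,0.7015],[0.0097,0,-0.0051,0,0.7015],[0.0102,0,-0.004,0,0.7015],[0.0106,0,-0.0028,0,0.7015],[0.0109,0,-0.0015,0,0.7015],[0.0111,0,-0.0002,0,0.7015],[0.011,0,0.001,0,0.7015],[0.0107,0,0.0022,0,0.7015]],
])

```text
time_s: 18.95
eef_pos: [0.5827, 0.3039, 0.0816]
tool_rot: [[0.222, 0.975, 0.001], [0.975, -0.222, 0.0], [0.001, 0.001, -1.0]]
ft_force: [1.1, 0.6, 1.1]
opening: 0.06
gripper_force: 3.4
```

```bash
python3 - <<'E'
from h import *
o=st(); p,W=held(); ax=np.array([.222,.975,0])
for v in range(200,420,20): print(v,'along %.4f z %.4f'%((W[v,320]-o['eef_pos'])@ax,W[v,320,2]))
E
```

```text
18.95 [0.5827 0.3039 0.0816] [[0.222, 0.975, 0.001], [0.975, -0.222, 0.0], [0.001, 0.001, -1.0]] [ 27.5  34.5   8.1  63.6   0.  130.4] 0.0600364846983256 3.397904634475708 [1.1 0.6 1.1]
200 along 0.0326 z -0.0007
220 along 0.0207 z 0.0013
240 along 0.0134 z 0.0173
260 along 0.0117 z 0.0440
280 along 0.0108 z 0.0661
300 along 0.0095 z 0.0829
320 along 0.0089 z 0.0977
340 along 0.0052 z 0.1056
360 along -0.0041 z 0.1051
380 along -0.0141 z 0.1048
400 along -0.0250 z 0.1045
```

>>> move_arm([
  [[0,0,0,0,0.72],[0,0,0,0,0.77],[-0.006,0,0,0,0.77],[-0.006,0,0,0,0.77],[0,0,0,0,0.68],[0,0,0,0,0.68],[0,0,0,0,0.68],[0,0,0,0,0.68],[0,0,-0.008,0,0.68],[0,0,-0.008,0,0.68]],
])

```text
time_s: 19.83
eef_pos: [0.5792, 0.2908, 0.0975]
tool_rot: [[0.222, 0.975, -0.001], [0.975, -0.222, -0.0], [-0.001, -0.001, -1.0]]
ft_force: [-0.1, -0.2, -1.8]
opening: 0.0597
gripper_force: 22.4
```

>>> move_arm([
  [[-0.01,0,0,0,0.68],[-0.02,0,0,0,0.68],[-0.025,0,0,0,0.68],[-0.025,0,0,0,0.68],[-0.02,0,0,0,0.68],[-0.02,0,0,0,0.68],[-0.01,0,0,0,0.68],[0,0,0.007,0,0.68],[0,0,0.007,0,0.68],[0,0,0,0,0.68]],
])

```text
time_s: 20.67
eef_pos: [0.55, 0.1643, 0.0816]
tool_rot: [[0.222, 0.975, -0.002], [0.975, -0.222, -0.0], [-0.001, -0.002, -1.0]]
ft_force: [-1.3, -0.7, -2.8]
opening: 0.0595
gripper_force: 22.4
```

```bash
python3 - <<'E'
from h import *
o=st(); p,W=held(); ax=np.array([.222,.975,0])
for v in range(200,420,20): print(v,'along %.4f z %.4f'%((W[v,320]-o['eef_pos'])@ax,W[v,320,2]))
E
```

```text
20.6667 [0.55   0.1643 0.0816] [[0.222, 0.975, -0.002], [0.975, -0.222, -0.0], [-0.001, -0.002, -1.0]] [ 16.6  25.2  -7.1  57.8   0.  119.5] 0.059497789457587394 22.427681386470795 [-1.3 -0.7 -2.8]
200 along 0.0326 z 0.0001
220 along 0.0313 z 0.0407
240 along 0.0329 z 0.0766
260 along 0.0331 z 0.0988
280 along 0.0285 z 0.1051
300 along 0.0208 z 0.1045
320 along 0.0135 z 0.1055
340 along 0.0055 z 0.1061
360 along -0.0040 z 0.1053
380 along -0.1006 z 0.0013
400 along -0.1223 z 0.0000
```

>>> move_arm([
  [[0,0,0,0,0.695],[0,0,0,0,0.702],[0,0,0,0,0.702],[0.0113,0,-0.0032,0,0.702],[0.0117,0,-0.0018,0,0.702],[0.0117,0,-0.0004,0,0.702],[0.0118,0,0.0011,0,0.702],[0.0115,0,0.0024,0,0.702],[0.0111,0,0.0038,0,0.702],[0.0107,0,0.0051,0,0.702]],
])

```text
time_s: 21.55
eef_pos: [0.5688, 0.2434, 0.076]
tool_rot: [[0.222, 0.975, 0.001], [0.975, -0.222, 0.0], [0.0, 0.001, -1.0]]
ft_force: [1.1, -0.2, 0.8]
opening: 0.0595
gripper_force: 2.6
```

```bash
python3 - <<'E'
from h import *
o=st(); p,W=held(); ax=np.array([.222,.975,0])
for v in range(200,420,20): print(v,'along %.4f z %.4f'%((W[v,320]-o['eef_pos'])@ax,W[v,320,2]))
E
```

```text
21.55 [0.5688 0.2434 0.076 ] [[0.222, 0.975, 0.001], [0.975, -0.222, 0.0], [0.0, 0.001, -1.0]] [ 23.2  30.3   0.2  59.8   0.  126. ] 0.0595485136792997 2.6022471114993095 [ 1.1 -0.2  0.8]
200 along 0.0337 z -0.0010
220 along 0.0221 z 0.0009
240 along 0.0092 z -0.0010
260 along 0.0267 z 0.0770
280 along 0.0211 z 0.0834
300 along 0.0157 z 0.0892
320 along 0.0099 z 0.0939
340 along -0.0329 z 0.0428
360 along -0.0616 z 0.0225
380 along -0.0963 z 0.0005
400 along -0.1178 z -0.0009
```

Tilted about 45° and held. I continue the arc, release, and back off.

>>> move_arm([
  [[0.0099,0,0.0064,0,0.702],[0.0091,0,0.0075,0,0.702],[0.0081,0,0.0085,0,0.702],[0.007,0,0.0095,0,0.702],[0.0059,0,0.0102,0,0.702],[0.0042,0,0.0099,0,0.702],[0,0,0,0,0.702],[0,0,0,0,0.75],[0,0,0,0,1],[0,0,0,0,1]],
])

```text
time_s: 22.43
eef_pos: [0.5784, 0.2846, 0.0248]
tool_rot: [[0.223, 0.975, 0.001], [0.975, -0.223, 0.0], [0.0, 0.0, -1.0]]
ft_force: [0.1, -0.6, 0.7]
opening: 0.0844
gripper_force: 0.0
```

>>> move_arm([
  [[0,0,-0.03,0,1],[-0.015,0,-0.04,0,1],[-0.04,0,-0.01,0,1],[-0.04,0,0,0,1],[-0.03,0,0,0,1],[-0.01,0,0,0,1],[0,0,0,0,1],[0,0,0,0,1],[0,0,0,0,1],[0,0,0,0,1]],
])

```text
time_s: 23.27
eef_pos: [0.5485, 0.1547, 0.1032]
tool_rot: [[0.221, 0.975, 0.0], [0.975, -0.221, 0.0], [0.0, 0.0, -1.0]]
ft_force: [-0.0, 0.3, -0.4]
opening: 0.0851
gripper_force: 0.0
```

```bash
python3 - <<'E'
from h import *
st(); o,p,W=wtop(.028,.046,.16)
cv2.imwrite('pics/w6.png',p['frame'][:,:,::-1])
q,V,c=topbox((.57,.24),.028,.048,.09)
E
```

```text
23.2667 [0.5485 0.1547 0.1032] [[0.221, 0.975, 0.0], [0.975, -0.221, 0.0], [0.0, 0.0, -1.0]] [ 15.7  23.8  -6.   60.2   0.  118.5] 0.08513542720856315 0.0 [-0.   0.3 -0.4]
wrist: c 570.5 251.3 size 101.8 60.6 longyaw 77.4 z 36.8 | tool xy mm [99.1  0.1]Traceback (most recent call last):
  File "<stdin>", line 4, in <module>
  File "h.py", line 47, in topbox
    n,l,s,_=cv2.connectedComponentsWithStats(m.astype(np.uint8)); k=1+np.argmax(s[1:,4]); w=W[l==k]
                                                                      ~~~~~~~~~^^^^^^^^^
    return _wrapfunc(a, 'argmax', axis=axis, out=out, **kwds)
    return bound(*args, **kwds)
ValueError: attempt to get argmax of an empty sequence
```

View pics/w6.png

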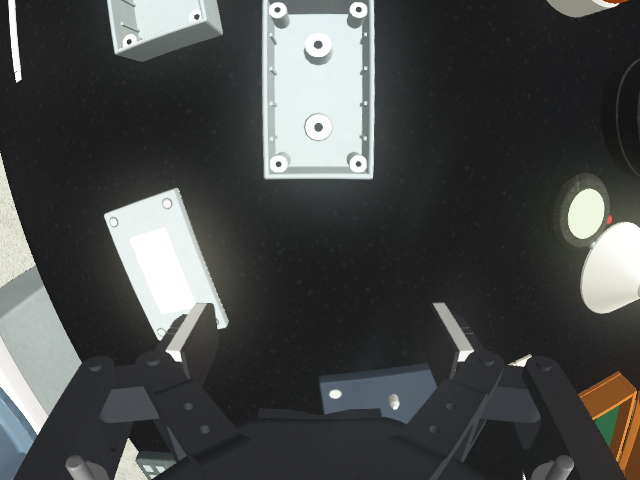

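```bash
python3 - <<'E'
from h import *
plan((.557,-.145,.13,-6.3,9))
E
```

```text
9 x [-0.0326, 0.0067, -0.003] -0.72 |step mm 33.4
```

>>> move_arm([
  [[-0.0326,0.0067,-0.003,-0.72,1],[-0.0326,0.0067,-0.003,-0.72,1],[-0.0326,0.0067,-0.003,-0.72,1],[-0.0326,0.0067,-0.003,-0.72,1],[-0.0326,0.0067,-0.003,-0.72,1],[-0.0326,0.0067,-0.003,-0.72,1],[-0.0326,0.0067,-0.003,-0.72,1],[-0.0326,0.0067,-0.003,-0.72,1],[-0.0326,0.0067,-0.003,-0.72,1],[0,0,0,0,1]],
])

```text
time_s: 24.2
eef_pos: [0.5576, -0.1502, 0.1306]
tool_rot: [[0.113, 0.994, 0.001], [0.994, -0.113, -0.002], [-0.001, 0.001, -1.0]]
ft_force: [0.1, -1.4, 0.7]
opening: 0.0855
gripper_force: 0.0
```

```bash
python3 - <<'E'
from h import *
st(); o,p,W=wtop(.007,.016,.22)
cv2.imwrite('pics/w7.png',p['frame'][:,:,::-1])
# pins: points 0.018..0.03 high
P=np.array(o['eef_pos']); m=(W[...,2]>.019)&(W[...,2]<.03)&(np.hypot(W[...,0]-.571,W[...,1]+.0465)<.075)&(p['depth']>0)
n,l,s,c=cv2.connectedComponentsWithStats(m.astype(np.uint8))
pts=[]
for k in range(1,n):
    if s[k,4]>8: w=W[l==k]; pts.append(w.mean(0)[:2]); print(s[k,4],np.round(c[k]),np.round(w.mean(0),4),np.round(1e3*w[:,2].max(),1))
q,V,cc=topbox((.571,-.0465),.007,.018,.125)
q,V,cc=topbox((.57,.25),.028,.048,.09,q)
plan((.5706,.2524,.08,-12.8,12),(.5706,.2524,.018,-12.8,4))
E
```

```text
24.2 [ 0.5576 -0.1502  0.1306] [[0.113, 0.994, 0.001], [0.994, -0.113, -0.002], [-0.001, 0.001, -1.0]] [-15.   23.5  -2.2  64.1  -0.1  81.5] 0.08551499162577061 0.0 [ 0.1 -1.4  0.7]
wrist: c 570.8 -54.4 size 142.4 117.1 longyaw 83.7 z 12.2 | tool xy mm [96.6  2.3]
112 [265.  27.] [ 0.5401 -0.0044  0.0233] 27.1
111 [377.  27.] [ 0.6117 -0.0123  0.0231] 27.0
107 [377. 133.] [ 0.6038 -0.083   0.0234] 26.7
113 [266. 133.] [ 0.5323 -0.0753  0.0234] 26.8
104 [322. 166.] [ 0.5656 -0.1011  0.0233] 27.3
center 571.4 -46.5 size 164.0 116.4 longyaw 83.7 z 11.5
center 569.5 248.8 size 105.0 59.7 longyaw 77.2 z 36.1
12 x [0.033, -0.0043, 0.0042] 0.53 |step mm 33.5
4 x [-0.0001, 0.0, 0.0154] -0.0 |step mm 15.4
```

View pics/w7.png

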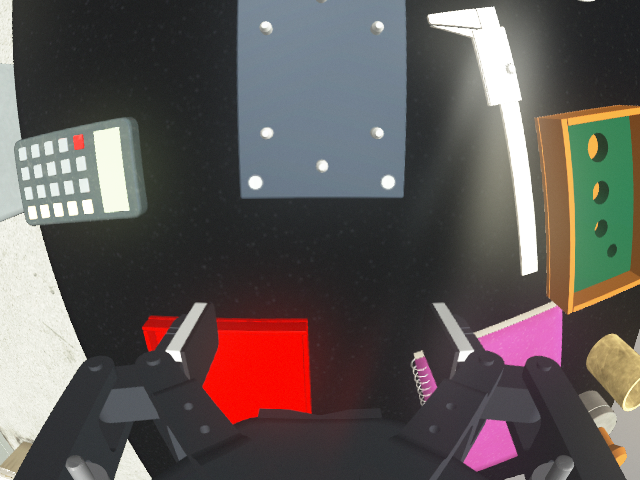

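```bash
python3 - <<'E'
from h import *
st(); plan((.570,.2506,.09,-12.8,12),(.570,.2506,.018,-12.8,5),start=(.557,-.145,.13,-6.4))
E
```

```text
24.3 [ 0.5571 -0.1462  0.13  ] [[0.112, 0.994, -0.0], [0.994, -0.112, 0.0], [0.0, -0.0, -1.0]] [-14.7  23.5  -2.4  64.1   0.   81.7] 0.08566967226683239 0.0 [ 0.2 -0.3 -0.7]
12 x [0.0327, -0.0043, 0.0033] 0.53 |step mm 33.1
5 x [0.0001, 0.0001, 0.0145] 0.01 |step mm 14.5
```

>>> move_arm([
  [[0.0327,-0.0043,0.0033,0.53,1],[0.0327,-0.0043,0.0033,0.53,1],[0.0327,-0.0043,0.0033,0.53,1],[0.0327,-0.0043,0.0033,0.53,1],[0.0327,-0.0043,0.0033,0.53,1],[0.0327,-0.0043,0.0033,0.53,1],[0.0327,-0.0043,0.0033,0.53,1],[0.0327,-0.0043,0.0033,0.53,1],[0.0327,-0.0043,0.0033,0.53,1],[0.0327,-0.0043,0.0033,0.53,1]],
])

```text
time_s: 25.13
eef_pos: [0.563, 0.1873, 0.097]
tool_rot: [[0.201, 0.98, -0.0], [0.98, -0.201, 0.0], [0.0, -0.0, -1.0]]
ft_force: [1.2, 0.2, -0.0]
opening: 0.0853
gripper_force: 0.0
```

>>> move_arm([
  [[0.0327,-0.0043,0.0033,0.53,1],[0.0327,-0.0043,0.0033,0.53,1],[0,0,0,0,1],[0,0,0,0,1],[0,0,0.02,0,1],[0,0,0.02,0,1],[0,0,0.015,0,1],[0,0,0.01,0,1],[0,0,0.007,0,1],[0,0,0,0,1]],
])

```text
time_s: 25.97
eef_pos: [0.5684, 0.2493, 0.0176]
tool_rot: [[0.22, 0.975, -0.002], [0.975, -0.22, -0.001], [-0.001, -0.001, -1.0]]
ft_force: [-0.7, -0.7, 0.1]
opening: 0.0855
gripper_force: 0.0
```

>>> move_arm([
  [[0,0,0,0,0.66],[0,0,0,0,0.66],[0,0,0,0,0.66],[0,0,0,0,0.66],[0,0,0,0,0.66],[0,0,-0.01,0,0.66],[0,0,-0.015,0,0.66],[0,0,-0.015,0,0.66],[0,0,-0.02,0,0.66],[0,0,0,0,0.66]],
], force=40)

```text
time_s: 26.8
eef_pos: [0.571, 0.2506, 0.0831]
tool_rot: [[0.22, 0.975, 0.005], [0.975, -0.22, 0.002], [0.003, 0.004, -1.0]]
ft_force: [1.1, -0.2, -1.3]
opening: 0.0596
gripper_force: 44.2
```

```bash
python3 - <<'E'
from h import *
o=st(); c=(.570,.2506,.0784,-12.76); print(np.degrees(np.arctan2(o['tool_rot'][1][1],o['tool_rot'][0][1])))
plan((.5717,-.0451,.085,-6.3,11),(.5717,-.0451,.034,-6.3,6))
plan((.5717,-.0451,.085,-6.3,11),(.5717,-.0451,.034,-6.3,6),start=c)
E
```

```text
26.8 [0.571  0.2506 0.0831] [[0.22, 0.975, 0.005], [0.975, -0.22, 0.002], [0.003, 0.004, -1.0]] [ 23.7  30.3   1.3  60.7   0.  126.4] 0.05960368659288262 44.18952941894531 [ 1.1 -0.2 -1.3]
-12.724143500311904
11 x [-0.0265, 0.0046, -0.0002] -0.58 |step mm 26.9
6 x [0.0, 0.0001, 0.0086] -0.01 |step mm 8.6
11 x [-0.0265, 0.0047, -0.0006] -0.59 |step mm 26.9
6 x [0.0, 0.0001, 0.0085] 0.01 |step mm 8.5
```

>>> move_arm([
  [[-0.0265,0.0047,-0.0006,-0.59,0.66],[-0.0265,0.0047,-0.0006,-0.59,0.66],[-0.0265,0.0047,-0.0006,-0.59,0.66],[-0.0265,0.0047,-0.0006,-0.59,0.66],[-0.0265,0.0047,-0.0006,-0.59,0.66],[-0.0265,0.0047,-0.0006,-0.59,0.66],[-0.0265,0.0047,-0.0006,-0.59,0.66],[-0.0265,0.0047,-0.0006,-0.59,0.66],[-0.0265,0.0047,-0.0006,-0.59,0.66],[-0.0265,0.0047,-0.0006,-0.59,0.66]],
])

```text
time_s: 27.63
eef_pos: [0.5689, -0.0206, 0.0847]
tool_rot: [[0.118, 0.993, 0.0], [0.993, -0.118, -0.0], [-0.0, 0.0, -1.0]]
ft_force: [0.7, 0.4, -2.1]
opening: 0.0592
gripper_force: 44.1
```

>>> move_arm([
  [[-0.0265,0.0047,-0.0006,-0.59,0.66],[0,0,0,0,0.66],[0,0,0.01,0,0.66],[0,0,0.01,0,0.66],[0,0,0.01,0,0.66],[0,0,0.007,0,0.66],[0,0,0,0,0.66],[0,0,0,0,0.66],[0,0,0,0,0.66],[0,0,0,0,0.66]],
])

```text
time_s: 28.47
eef_pos: [0.571, -0.0459, 0.0487]
tool_rot: [[0.108, 0.994, 0.001], [0.994, -0.108, -0.0], [0.0, 0.001, -1.0]]
ft_force: [-0.4, -0.7, -2.3]
opening: 0.059
gripper_force: 44.0
```

```bash
python3 - <<'E'
from h import *
o=st(); print(np.degrees(np.arctan2(o['tool_rot'][1][1],o['tool_rot'][0][1])))
p,W=held('w8.png'); P=np.array(o['eef_pos'])
m=(W[...,2]>.019)&(W[...,2]<.03)&(np.hypot(W[...,0]-.571,W[...,1]+.045)<.075)&(p['depth']>0)
n,l,s,c=cv2.connectedComponentsWithStats(m.astype(np.uint8))
R=np.array(o['tool_rot'])
for k in range(1,n):
    if s[k,4]>8: w=W[l==k].mean(0); print('pin',s[k,4],np.round(c[k]),np.round(1000*((w-P)@R),1))
m=(W[...,2]>P[2]+.012)&(W[...,2]<P[2]+.027)&(np.hypot(W[...,0]-.571,W[...,1]+.045)<.075)&(p['depth']>0)
t=1000*((W[m]-P)@R); print('rim tool x %.1f..%.1f y %.1f..%.1f'%(*np.percentile(t[:,0],[.3,99.7]),*np.percentile(t[:,1],[.3,99.7])))
E
```

```text
28.4667 [ 0.571  -0.0459  0.0487] [[0.108, 0.994, 0.001], [0.994, -0.108, -0.0], [0.0, 0.001, -1.0]] [ -4.6  26.6 -10.1  53.2  -0.   91.6] 0.05897274445990439 44.047080874443054 [-0.4 -0.7 -2.3]
-6.216177015331239
pin 242 [319. 162.] [61.6  0.7 25.2]
rim tool x -39.7..54.6 y -41.8..43.8
```

View pics/w8.png

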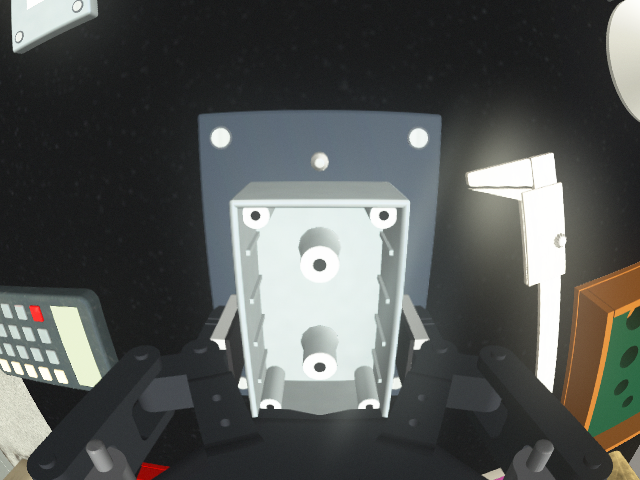

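>>> move_arm([
  [[0,0,0.004,0,0.66],[0,0,0.004,0,0.66],[0,0,0.003,0,0.66],[0,0,0.003,0,0.66],[0,0,0.002,0,0.66],[0,0,0.0015,0,0.66],[0,0,0.001,0,0.66],[0,0,0,0,0.66],[0,0,0,0,0.66],[0,0,0,0,0.66]],
])

```text
time_s: 29.35
eef_pos: [0.5705, -0.0461, 0.0318]
tool_rot: [[0.109, 0.994, 0.001], [0.994, -0.109, -0.0], [-0.0, 0.001, -1.0]]
ft_force: [-17.8, 0.6, 40.0]
opening: 0.0594
gripper_force: 49.1
```

```bash
python3 - <<'E'
from h import *
o=st(); p,W=held(); P=np.array(o['eef_pos']);R=np.array(o['tool_rot'])
m=(W[...,2]>.044)&(W[...,2]<.058)&(np.hypot(W[...,0]-.571,W[...,1]+.045)<.06)&(p['depth']>0)
w=W[m]; t=1000*((w-P)@R); f=np.abs(t[:,1])<33
A=np.c_[t[f,:2],np.ones(f.sum())]; print('rim z plane (per mm x,y; z0 mm)',np.linalg.lstsq(A,1000*w[f,2],rcond=None)[0],f.sum(),np.percentile(1e3*w[f,2],[5,50,95]))
E
```

```text
29.35 [ 0.5705 -0.0461  0.0318] [[0.109, 0.994, 0.001], [0.994, -0.109, -0.0], [-0.0, 0.001, -1.0]] [ -4.6  27.5 -11.4  51.   -0.   91.6] 0.0594133652625469 49.072070717811584 [-17.8   0.6  40. ]
rim z plane (per mm x,y; z0 mm) [-1.21965212e-02 -1.46436897e-03  4.97688159e+01] 7336 [45.08333501 49.68248285 54.16637012]
```

>>> move_arm([
  [[0,0,-0.002,0,0.66],[0,0,0,0,0.72],[0,0,0,0,1],[0,0,0,0,1],[0,0,-0.015,0,1],[0,0,-0.03,0,1],[-0.02,0,-0.035,0,1],[-0.035,0,-0.02,0,1],[-0.03,0,0,0,1],[-0.015,0,0,0,1]],
])

```text
time_s: 30.23
eef_pos: [0.5603, -0.1485, 0.1332]
tool_rot: [[0.11, 0.994, 0.003], [0.994, -0.11, -0.001], [-0.001, 0.003, -1.0]]
ft_force: [0.1, -0.5, -1.1]
opening: 0.0858
gripper_force: 0.0
```

```bash
python3 - <<'E'
from h import *
env.grab_frame('top');env.grab_frame('top')
o,p,W=wtop(.043,.056,.18); P=np.array(o['eef_pos'])
m=(W[...,2]>.043)&(W[...,2]<.056)&(np.hypot(W[...,0]-.571,W[...,1]+.045)<.07)&(p['depth']>0); w=W[m]
print(np.linalg.lstsq(np.c_[w[:,:2]-w[:,:2].mean(0),np.ones(len(w))],w[:,2],rcond=None)[0])
st(); topbox((.571,-.0465),.04,.06,.09)
plan((.442,.065,.12,2.3,8))
E
```

```text
wrist: c 571.9 -45.3 size 102.0 60.5 longyaw 83.8 z 49.5 | tool xy mm [103.3   0.8]
[-0.00222965 -0.01449842  0.04887507]
30.3833 [ 0.5596 -0.1464  0.1314] [[0.111, 0.994, -0.0], [0.994, -0.111, 0.0], [0.0, -0.0, -1.0]] [-14.7  23.7  -1.9  64.5   0.   81.7] 0.08513903859069119 0.0 [-0.5  0.6  0.1]
center 571.3 -46.9 size 103.8 60.2 longyaw 83.8 z 48.2
8 x [0.0257, -0.0159, 0.0014] -1.07 |step mm 30.3
```

```bash
python3 - <<'E'
from h import *
plan((.442,.068,.12,2.3,8))
E
```

```text
8 x [0.026, -0.0159, 0.0014] -1.07 |step mm 30.5
```

>>> move_arm([
  [[0.026,-0.0159,0.0014,-1.07,1],[0.026,-0.0159,0.0014,-1.07,1],[0.026,-0.0159,0.0014,-1.07,1],[0.026,-0.0159,0.0014,-1.07,1],[0.026,-0.0159,0.0014,-1.07,1],[0.026,-0.0159,0.0014,-1.07,1],[0.026,-0.0159,0.0014,-1.07,1],[0.026,-0.0159,0.0014,-1.07,1],[0,0,0,0,1],[0,0,0,0,1]],
])

```text
time_s: 31.27
eef_pos: [0.441, 0.0694, 0.1205]
tool_rot: [[-0.044, 0.999, -0.0], [0.999, 0.044, 0.0], [0.0, -0.0, -1.0]]
ft_force: [0.5, 0.3, 0.4]
opening: 0.0852
gripper_force: 0.0
```

```bash
python3 - <<'E'
from h import *
p=env.grab_frame('top')
topbox((.4387,.158),.009,.025,.09,p); topbox((.571,-.0465),.04,.06,.09,p)
wtop(.008,.024,.18); o=st()
E
```

```text
Traceback (most recent call last):
  File "h.py", line 47, in topbox
    n,l,s,_=cv2.connectedComponentsWithStats(m.astype(np.uint8)); k=1+np.argmax(s[1:,4]); w=W[l==k]
                                                                      ~~~~~~~~~^^^^^^^^^
ValueError: attempt to get argmax of an empty sequence
```

```bash
python3 - <<'E'
from h import *
wtop(.008,.024,.18); o=st()
E
```

```text
wrist: c 439.4 161.3 size 60.8 104.6 longyaw 92.3 z 16.2 | tool xy mm [92.7  1.6]
31.3667 [0.442  0.068  0.1205] [[-0.042, 0.999, 0.0], [0.999, 0.042, -0.0], [-0.0, 0.0, -1.0]] [  8.8   9.5 -23.   57.5  -0.   96.4] 0.08534601927819858 0.0 [-0.3 -0.3 -0.1]
```

```bash
python3 - <<'E'
from h import *
o=env.get_obs(); p,W=held(); R=np.array(o['tool_rot']); t=1000*((W-np.array(o['eef_pos']))@R)
m=(p['depth']>0)&(np.abs(np.abs(t[...,1])-45)<12)&(np.abs(t[...,0])<14)&(t[...,2]<25)&(t[...,2]>-60)
for s in(1,-1):
    k=m&(t[...,1]*s>0); print(s,k.sum(),np.percentile(t[k],[0,5,50,95,99,100],axis=0).round(1).tolist())
plan((.439,.1597,.08,2.3,4),(.439,.1597,.010,2.3,6))
E
```

```text
1 4903 [[-11.8, 37.4, -60.0], [-7.1, 43.3, -58.4], [8.5, 45.9, -38.0], [12.8, 56.0, -11.4], [13.6, 56.8, -7.4], [14.0, 57.0, -4.9]]
-1 5276 [[-12.5, -57.0, -60.0], [-6.9, -55.3, -58.8], [7.7, -44.5, -40.1], [12.8, -41.2, -11.9], [13.6, -38.0, -7.2], [14.0, -35.3, -4.6]]
4 x [0.023, 0.0001, 0.0101] 0.01 |step mm 25.1
6 x [0.0, 0.0, 0.0117] -0.0 |step mm 11.7
```

>>> move_arm([
  [[0.023,0,0.01,0,1],[0.023,0,0.01,0,1],[0.023,0,0.01,0,1],[0.023,0,0.01,0,1],[0,0,0.025,0,1],[0,0,0.02,0,1],[0,0,0.015,0,1],[0,0,0.0085,0,1],[0,0,0.003,0,1],[0,0,0,0,1]],
])

```text
time_s: 32.25
eef_pos: [0.4383, 0.1591, 0.0088]
tool_rot: [[-0.04, 0.999, -0.001], [0.999, 0.04, -0.0], [-0.0, -0.001, -1.0]]
ft_force: [-0.2, 0.1, -0.3]
opening: 0.0854
gripper_force: 0.0
```

>>> move_arm([
  [[0,0,0,0,0.66],[0,0,0,0,0.66],[0,0,0,0,0.66],[0,0,0,0,0.66],[0,0,0,0,0.66],[0,0,-0.01,0,0.66],[0,0,-0.02,0,0.66],[0,0,-0.025,0,0.66],[0,0,-0.025,0,0.66],[0,0,0,0,0.66]],
], force=40)

```text
time_s: 33.08
eef_pos: [0.4406, 0.1604, 0.0938]
tool_rot: [[-0.041, 0.999, 0.006], [0.999, 0.041, 0.002], [0.002, 0.006, -1.0]]
ft_force: [1.9, 0.6, -0.2]
opening: 0.0585
gripper_force: 44.5
```

```bash
python3 - <<'E'
from h import *
o=st(); p,W=held(); P=np.array(o['eef_pos']);R=np.array(o['tool_rot']); t=1000*((W-P)@R)
for v in range(60,400,40): print(v,np.round(t[v,320],1))
z=P[2]; m=(W[...,2]>z-.004)&(W[...,2]<z+.016)&(np.abs(t[...,1])<33)&(np.abs(t[...,0])<80)&(p['depth']>0)
print(np.percentile(t[m],[.3,99.7],axis=0).round(1))
plan((.571,-.0457,.085,-6.2,8),(.571,-.0457,.066,-6.2,2),start=(.439,.1597,.089,2.3))
E
```

```text
33.0833 [0.4406 0.1604 0.0938] [[-0.041, 0.999, 0.006], [0.999, 0.041, 0.002], [0.002, 0.006, -1.0]] [ 20.   12.9 -22.9  53.8  -0.  107.7] 0.058536699623506126 44.50217127799988 [ 1.9  0.6 -0.2]
60 [116.7   1.4  92.1]
100 [92.   1.4 92.7]
140 [67.5  1.4 92.5]
180 [42.6  1.4 93.6]
220 [43.6  1.3 -5.2]
260 [28.8  1.3 -7. ]
300 [11.9  1.3 -6.4]
340 [-7.5  1.3 -5.3]
380 [-28.2   1.4  -6.6]
[[-47.7 -30.7 -14.8]
 [ 53.5  31.    1.2]]
8 x [-0.0253, 0.0171, 0.0005] 1.06 |step mm 30.5
2 x [0.0001, 0.0002, 0.0095] 0.01 |step mm 9.5
```

>>> move_arm([
  [[-0.0253,0.0171,0.0005,1.06,0.66],[-0.0253,0.0171,0.0005,1.06,0.66],[-0.0253,0.0171,0.0005,1.06,0.66],[-0.0253,0.0171,0.0005,1.06,0.66],[-0.0253,0.0171,0.0005,1.06,0.66],[-0.0253,0.0171,0.0005,1.06,0.66],[-0.0253,0.0171,0.0005,1.06,0.66],[-0.0253,0.0171,0.0005,1.06,0.66],[0,0,0.0095,0,0.66],[0,0,0.0095,0,0.66]],
])

```text
time_s: 33.97
eef_pos: [0.5703, -0.0472, 0.065]
tool_rot: [[0.109, 0.994, 0.0], [0.994, -0.109, 0.0], [0.0, 0.0, -1.0]]
ft_force: [-0.0, -0.2, -0.6]
opening: 0.0585
gripper_force: 44.5
```

```bash
python3 - <<'E'
from h import *
env.grab_frame('scene');env.grab_frame('scene')
o=st(); p,W=held('w9.png'); P=np.array(o['eef_pos']);R=np.array(o['tool_rot']); t=1000*((W-P)@R)
ok=(p['depth']>0)&(np.abs(t[...,1])<25)
for n,lo,hi in(('lid',-12,-2),('rim',12,22)):
    m=ok&(t[...,2]>lo)&(t[...,2]<hi)&(np.abs(t[...,0])<75); print(n,m.sum(),np.percentile(t[m][:,0],[90,99,99.7]).round(1),np.median(t[m][:,2]).round(1))
for v in range(150,240,8): print(v,np.round(t[v,320],1), np.round(t[v,280],1))
print(np.degrees(np.arctan2(R[1,1],R[0,1])))
E
```

```text
34.0667 [ 0.5681 -0.0455  0.0637] [[0.107, 0.994, -0.004], [0.994, -0.107, 0.0], [0.0, -0.004, -1.0]] [-4.6 25.8 -9.1 55.4  0.  91.6] 0.05852351841280553 44.44036602973938 [-0.6  0.5 -0.3]
lid 27342 [47.2 53.4 53.6] -6.0
rim 1117 [54.1 54.2 54.3] 14.2
150 [64.6  1.3 51.9] [ 64.9 -18.5  49.7]
158 [61.6  1.3 41.2] [ 60.7 -18.8  52. ]
166 [56.5  1.3 51.5] [ 56.6 -19.   52.4]
174 [53.7  1.3 42.5] [ 53.9 -17.9  41.8]
182 [54.1  1.2 16.3] [ 54.1 -15.3  17.3]
190 [53.3  1.2  2.9] [ 53.4 -13.8   2.5]
198 [52.   1.2 -5.9] [ 51.9 -13.   -5.3]
206 [49.2  1.2 -6.5] [ 49.1 -13.1  -5.5]
214 [46.1  1.2 -5.7] [ 45.9 -13.2  -4.8]
222 [43.5  1.2 -6.8] [ 43.2 -13.2  -5.7]
230 [40.6  1.2 -7.3] [ 40.1 -13.3  -5.7]
238 [37.4  1.2 -6.6] [ 36.9 -13.5  -5.1]
-6.14562690777787
```

View pics/w9.png

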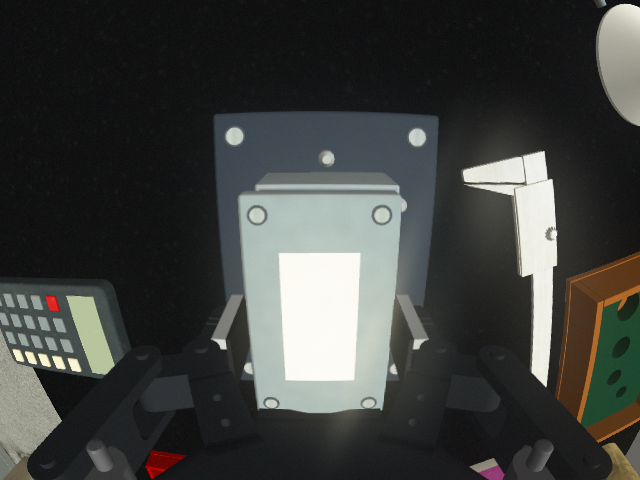

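>>> move_arm([
  [[0.0005,0.001,0,0,0.66],[0,0,0,0,0.66],[0,0,0,0,0.66],[0,0,0,0,0.66],[0,0,0,0,0.66],[0,0,0,0,0.66],[0,0,0,0,0.66],[0,0,0,0,0.66],[0,0,0,0,0.66],[0,0,0,0,0.66]],
])

```text
time_s: 34.95
eef_pos: [0.5709, -0.0455, 0.066]
tool_rot: [[0.107, 0.994, -0.0], [0.994, -0.107, 0.0], [0.0, -0.0, -1.0]]
ft_force: [0.3, 0.3, -2.4]
opening: 0.0589
gripper_force: 44.5
```

```bash
python3 - <<'E'
from h import *
o=st(); p,W=held(); o=st(); P=np.array(o['eef_pos']);R=np.array(o['tool_rot']); t=1000*((W-P)@R)
ok=(p['depth']>0)
for n,lo,hi in(('lid',-10,-2),('rim+front face',12,26)):
  m=ok&(t[...,2]>lo)&(t[...,2]<hi)&(t[...,0]>44)&(t[...,0]<58)&(np.abs(t[...,1])<45); print(n,m.sum(),'x',np.percentile(t[m][:,0],[50,99]).round(1),'y',np.percentile(t[m][:,1],[.5,3,97,99.5]).round(1))
E
```

```text
34.95 [ 0.5709 -0.0455  0.066 ] [[0.107, 0.994, -0.0], [0.994, -0.107, 0.0], [0.0, -0.0, -1.0]] [-4.6 25.8 -8.7 55.5  0.  91.6] 0.05894069203457581 44.45858180522919 [ 0.3  0.3 -2.4]
35.0 [ 0.5709 -0.0456  0.066 ] [[0.107, 0.994, -0.0], [0.994, -0.107, 0.0], [0.0, -0.0, -1.0]] [-4.6 25.8 -8.7 55.5  0.  91.6] 0.058697160410619176 44.45834219455719 [-0.2 -0.2 -1.1]
lid 4564 x [49.2 53.7] y [-28.4 -26.7  28.6  30.4]
rim+front face 1416 x [53. 54.] y [-28.1 -26.4  28.7  30.3]
```

>>> move_arm([
  [[0,0,0.003,0,0.66],[0,0,0.003,0,0.66],[0,0,0.003,0,0.66],[0,0,0.002,0,0.66],[0,0,0.0015,0,0.66],[0,0,0.001,0,0.66],[0,0,0,0,0.66],[0,0,0,0,0.66],[0,0,0,0,0.66],[0,0,0,0,0.66]],
])

```text
time_s: 35.83
eef_pos: [0.5708, -0.0456, 0.054]
tool_rot: [[0.107, 0.994, 0.001], [0.994, -0.107, -0.0], [-0.0, 0.001, -1.0]]
ft_force: [-13.2, 1.4, 28.4]
opening: 0.0586
gripper_force: 47.7
```

```bash
python3 - <<'E'
from h import *
o=st(); p,W=held(); P=np.array(o['eef_pos']);R=np.array(o['tool_rot']); t=1000*((W-P)@R)
m=(p['depth']>0)&(t[...,2]>-12)&(t[...,2]<-2)&(t[...,0]<50)&(t[...,0]>-40)&(np.abs(t[...,1])<26); w=W[m]; f=t[m]
print(np.linalg.lstsq(np.c_[f[:,:2],np.ones(len(f))],1000*w[:,2],rcond=None)[0])
E
```

```text
35.8333 [ 0.5708 -0.0456  0.054 ] [[0.107, 0.994, 0.001], [0.994, -0.107, -0.0], [-0.0, 0.001, -1.0]] [-4.6 26.3 -9.7 53.9 -0.  91.6] 0.05862332616998405 47.7348929643631 [-13.2   1.4  28.4]
[ 5.53602925e-04 -3.69672936e-04  6.02093015e+01]
```

>>> move_arm([
  [[0,0,-0.0015,0,0.66],[0,0,0,0,0.72],[0,0,0,0,1],[0,0,0,0,1],[0,0,-0.01,0,1],[0,0,-0.02,0,1],[0,0,-0.03,0,1],[0,0,-0.01,0,1],[0,0,0,0,1],[0,0,0,0,1]],
])

```text
time_s: 36.72
eef_pos: [0.5713, -0.0456, 0.1245]
tool_rot: [[0.107, 0.994, 0.001], [0.994, -0.107, -0.0], [0.0, 0.001, -1.0]]
ft_force: [-0.0, -0.0, -0.2]
opening: 0.0853
gripper_force: 0.0
```

```bash
python3 - <<'E'
from h import *
o,p,W=wtop(.053,.066,.08); o=st()
topbox((.49,.353),.028,.048)
plan((.4905,.3542,.10,-1.4,13),(.4905,.3542,.018,-1.4,5))
E
```

```text
wrist: c 572.1 -44.1 size 104.9 60.6 longyaw 84.0 z 60.2 | tool xy mm [1.6 0.6]
36.7667 [ 0.5707 -0.0455  0.1236] [[0.107, 0.994, -0.0], [0.994, -0.107, 0.0], [0.0, -0.0, -1.0]] [-4.6 23.3 -3.6 63.1  0.  91.6] 0.08521180987950891 0.0 [-0.4 -0.6 -1.1]
center 490.6 352.7 size 106.5 56.4 longyaw 88.7 z 35.7
13 x [0.0303, -0.0082, 0.0018] -0.37 |step mm 31.4
5 x [-0.0001, -0.0001, 0.0163] 0.01 |step mm 16.3
```

>>> move_arm([
  [[0.0303,-0.0082,0.0018,-0.37,1],[0.0303,-0.0082,0.0018,-0.37,1],[0.0303,-0.0082,0.0018,-0.37,1],[0.0303,-0.0082,0.0018,-0.37,1],[0.0303,-0.0082,0.0018,-0.37,1],[0.0303,-0.0082,0.0018,-0.37,1],[0.0303,-0.0082,0.0018,-0.37,1],[0.0303,-0.0082,0.0018,-0.37,1],[0.0303,-0.0082,0.0018,-0.37,1],[0.0303,-0.0082,0.0018,-0.37,1]],
])

```text
time_s: 37.65
eef_pos: [0.5118, 0.2641, 0.1048]
tool_rot: [[0.042, 0.999, -0.002], [0.999, -0.042, -0.001], [-0.001, -0.002, -1.0]]
ft_force: [0.5, -0.4, 0.9]
opening: 0.0856
gripper_force: 0.0
```

>>> move_arm([
  [[0.0303,-0.0082,0.0018,-0.37,1],[0.0303,-0.0082,0.0018,-0.37,1],[0.0303,-0.0082,0.0018,-0.37,1],[0,0,0,0,1],[0,0,0,0,1],[0,0,0.02,0,1],[0,0,0.01,0,1],[0,0,0,0,1],[0,0,0,0,1],[0,0,0,0,1]],
])

```text
time_s: 38.48
eef_pos: [0.492, 0.3542, 0.0711]
tool_rot: [[0.024, 1.0, 0.0], [1.0, -0.024, 0.0], [0.0, 0.0, -1.0]]
ft_force: [0.4, 0.3, 0.9]
opening: 0.0853
gripper_force: 0.0
```

```bash
python3 - <<'E'
from h import *
wtop(.028,.046,.09); o=st()
plan((.4905,.3542,.018,-1.4,1))
E
```

```text
wrist: c 491.5 355.9 size 104.4 60.7 longyaw 88.6 z 36.8 | tool xy mm [ 1.7 -0.5]
38.5333 [0.4921 0.3544 0.0714] [[0.024, 1.0, 0.001], [1.0, -0.024, 0.0], [0.0, 0.001, -1.0]] [ 35.8  29.1  -2.5  58.4  -0.  127.1] 0.08512129728649336 0.0 [0.2 0.4 0.1]
1 x [-0.0003, -0.0016, 0.0534] 0.02 |step mm 53.4
```

>>> move_arm([
  [[0,-0.001,0.018,0,1],[0,0,0.018,0,1],[0,0,0.012,0,1],[0,0,0.005,0,1],[0,0,0,0,1],[0,0,0,0,0.66],[0,0,0,0,0.66],[0,0,0,0,0.66],[0,0,0,0,0.66],[0,0,0,0,0.66]],
], force=40)

```text
time_s: 39.37
eef_pos: [0.4913, 0.3551, 0.0189]
tool_rot: [[0.023, 1.0, 0.002], [1.0, -0.023, 0.001], [0.001, 0.002, -1.0]]
ft_force: [-0.2, -1.3, 6.6]
opening: 0.0592
gripper_force: 43.7
```

>>> move_arm([
  [[0,0,-0.015,0,0.66],[0,0,-0.025,0,0.66],[0,0,-0.03,0,0.66],[0,0,-0.03,0,0.66],[0,0,-0.02,0,0.66],[0,0,0,0,0.66],[0,0,0,0,0.66],[0,0,0,0,0.66],[0,0,0,0,0.66],[0,0,0,0,0.66]],
])

```text
time_s: 40.2
eef_pos: [0.4901, 0.3542, 0.1364]
tool_rot: [[0.023, 1.0, -0.002], [1.0, -0.023, -0.001], [-0.001, -0.002, -1.0]]
ft_force: [-0.4, -0.3, -2.0]
opening: 0.0589
gripper_force: 44.6
```

```bash
python3 - <<'E'
from h import *
o=st()
plan((.4605,-.3155,.13,-5.5,24),(.4605,-.3155,.05,-5.5,4))
E
```

```text
40.2 [0.4901 0.3542 0.1364] [[0.023, 1.0, -0.002], [1.0, -0.023, -0.001], [-0.001, -0.002, -1.0]] [ 35.9  26.7   3.5  66.9   0.  127.2] 0.05893957694791044 44.588822722435 [-0.4 -0.3 -2. ]
24 x [-0.0279, 0.0004, 0.0003] 0.17 |step mm 27.9
4 x [-0.0002, -0.0001, 0.0198] 0.02 |step mm 19.8
```

>>> move_arm([
  [[-0.0279,0.0004,0.0003,0.17,0.66],[-0.0279,0.0004,0.0003,0.17,0.66],[-0.0279,0.0004,0.0003,0.17,0.66],[-0.0279,0.0004,0.0003,0.17,0.66],[-0.0279,0.0004,0.0003,0.17,0.66],[-0.0279,0.0004,0.0003,0.17,0.66],[-0.0279,0.0004,0.0003,0.17,0.66],[-0.0279,0.0004,0.0003,0.17,0.66],[-0.0279,0.0004,0.0003,0.17,0.66],[-0.0279,0.0004,0.0003,0.17,0.66]],
])

```text
time_s: 41.03
eef_pos: [0.4837, 0.0744, 0.134]
tool_rot: [[0.053, 0.999, -0.001], [0.999, -0.053, -0.0], [-0.0, -0.001, -1.0]]
ft_force: [1.2, -0.3, -2.4]
opening: 0.0596
gripper_force: 44.5
```

>>> move_arm([
  [[-0.0279,0.0004,0.0003,0.17,0.66],[-0.0279,0.0004,0.0003,0.17,0.66],[-0.0279,0.0004,0.0003,0.17,0.66],[-0.0279,0.0004,0.0003,0.17,0.66],[-0.0279,0.0004,0.0003,0.17,0.66],[-0.0279,0.0004,0.0003,0.17,0.66],[-0.0279,0.0004,0.0003,0.17,0.66],[-0.0279,0.0004,0.0003,0.17,0.66],[-0.0279,0.0004,0.0003,0.17,0.66],[-0.0279,0.0004,0.0003,0.17,0.66]],
])

```text
time_s: 41.87
eef_pos: [0.4692, -0.2042, 0.131]
tool_rot: [[0.083, 0.997, -0.001], [0.997, -0.083, 0.0], [0.0, -0.001, -1.0]]
ft_force: [0.3, -0.3, -2.5]
opening: 0.0594
gripper_force: 44.5
```

>>> move_arm([
  [[-0.0279,0.0004,0.0003,0.17,0.66],[-0.0279,0.0004,0.0003,0.17,0.66],[-0.0279,0.0004,0.0003,0.17,0.66],[-0.0279,0.0004,0.0003,0.17,0.66],[0,0,0,0,0.66],[0,0,0.02,0,0.66],[0,0,0.025,0,0.66],[0,0,0.02,0,0.66],[0,0,0.01,0,0.66],[0,0,0,0,0.66]],
])

```text
time_s: 42.7
eef_pos: [0.4602, -0.3131, 0.053]
tool_rot: [[0.094, 0.996, -0.004], [0.996, -0.094, 0.002], [0.002, -0.004, -1.0]]
ft_force: [-0.5, -0.1, -2.4]
opening: 0.059
gripper_force: 44.4
```

```bash
python3 - <<'E'
from h import *
o=st(); plan((.4605,-.3155,.023,-5.5,1))
E
```

```text
42.7 [ 0.4602 -0.3131  0.053 ] [[0.094, 0.996, -0.004], [0.996, -0.094, 0.002], [0.002, -0.004, -1.0]] [-34.2  24.9 -12.1  53.2   0.   61.2] 0.05901175404397336 44.36888515949249 [-0.5 -0.1 -2.4]
1 x [-0.0024, 0.0005, 0.03] 0.08 |step mm 30.1
```

>>> move_arm([
  [[0,0,0.01,0,0.66],[0,0,0.008,0,0.66],[0,0,0.006,0,0.66],[0,0,0.004,0,0.66],[0,0,0.002,0,0.66],[0,0,0.0005,0,0.66],[0,0,0,0,0.66],[0,0,0,0,0.66],[0,0,0,0,0.7],[0,0,0,0,0.73]],
])

```text
time_s: 43.53
eef_pos: [0.4619, -0.3144, 0.0253]
tool_rot: [[0.095, 0.996, 0.001], [0.996, -0.095, -0.0], [-0.0, 0.001, -1.0]]
ft_force: [-1.0, 0.5, 0.3]
opening: 0.0621
gripper_force: 0.0
```

>>> move_arm([
  [[0,0,0,0,0.85],[0,0,0,0,1],[0,0,0,0,1],[0,0,-0.01,0,1],[0,0,-0.02,0,1],[0,0,-0.03,0,1],[0,0,-0.04,0,1],[-0.03,0,-0.04,0,1],[-0.03,0,-0.04,0,1],[-0.03,0,-0.02,0,1]],
])

```text
time_s: 44.37
eef_pos: [0.4547, -0.3944, 0.2168]
tool_rot: [[0.093, 0.996, 0.004], [0.996, -0.093, -0.003], [-0.003, 0.004, -1.0]]
ft_force: [1.6, -1.0, -0.1]
opening: 0.0854
gripper_force: 0.0
```

```bash
python3 - <<'E'
from h import *
st(); p=env.grab_frame('top')
topbox((.571,-.0465),.052,.068,.09,p); topbox((.46,-.3155),.032,.052,.09,p)
o,w,W=wtop(.034,.05,.12)
a=p['frame'][80:360,90:520]; b=w['frame']
cv2.imwrite('pics/f.png',np.hstack([cv2.resize(a,(430,300)),cv2.resize(b,(366,300))])[:,:,::-1])
E
```

```text
44.3667 [ 0.4547 -0.3944  0.2168] [[0.093, 0.996, 0.004], [0.996, -0.093, -0.003], [-0.003, 0.004, -1.0]] [-40.9  24.5  11.9  77.1   0.   54.4] 0.0853745634574635 0.0 [ 1.6 -1.  -0.1]
center 571.1 -47.2 size 104.3 60.3 longyaw 83.5 z 59.4
center 462.4 -316.5 size 105.3 59.9 longyaw 84.5 z 40.1
wrist: c 461.8 -324.7 size 81.5 60.3 longyaw 84.3 z 41.7 | tool xy mm [75.8  0.1]
```

View pics/f.png

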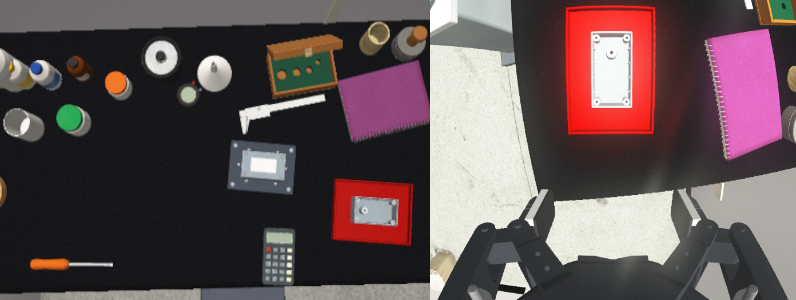

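The final picture shows the lidded housing flat in the nest at about (262,165), top at 59.4 mm. The one-boss housing lies open side up in the tray at about (375,211), rim at 40 mm. The loose items are where they were, so I'm handing the job in.

```bash
python3 -c "
from bench import env
print(env.sign_off())"
```

```text
the job is handed in; nothing more can be done
None
```

I turned both housings over: the complete one is seated in the nest with its lid flush, the one missing a boss lies open side up in the reject tray, and the job is handed in at about 44 s of the 72 s allowed (one housing slipped while being tipped and was picked up again).

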